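Hang the media basket and hold the drain gate at its mark

TASK

The reactor's drain line is about to be flushed (the pump is still off). Take the slotted basket by its handle and hang it on the two-pronged hook over the drain spout, both prongs under the handle, so that it hangs level and free below the spout; only then pull the T-handle of the self-closing drain gate straight up until its pointer is level with the clip on the scale, and keep it there: finish still gripping the handle at the clip, as the springs shut the gate if it is let go. Leave the other things on the bench where they stand.

Things in the scene. Friction and masses are not known exactly. Their poses are not given: they have to be found in the camera images.
- basket: loose white slotted basket standing on the bench, 120 x 140 x 60 mm (its x, y, z), 4 mm walls, 0.15 to 0.3 kg; origin at the centre of its underside, z up. Tall rigid handle: two 8 mm steel uprights at x = +-59 mm, y = 0, and on them a level white grip bar 12 mm thick, 96 mm long, along the basket's x, its centreline 180 mm above the underside
- basket_handle (a point): middle of the basket's grip bar (on its centreline), 180 mm above the basket's underside; axes as the basket's. To be gripped across the bar, that is along the basket's y
- rig: fixed drain rig, placed and turned anew each time. Origin on the bench under the gate's stem, x across the pipe, z up. Clear reactor 136 mm wide, 330 mm high with its white stand, at y = 200 mm; grey 40 mm pipe along y, centreline 160 mm above the bench, from the reactor through the white gate valve (y = 0) to the open spout end (y = -150 mm); black drain tray 180 x 240 x 25 mm centred at y = -165 mm
- hook: fixed two-pronged steel hook clamped on the spout; origin and axes as the rig's. Two round 8 mm rods at rig x = +-34 mm (60 mm free between them) reach along rig -y past the spout's end, bent as J hooks: each has a flat seat (y = -155 to -175 mm), a front tip rising 14 mm above it (ending at y = -197 mm) and a rear shoulder rising 18 mm (at y = -125 mm)
- hook_seat (a point): midway between the two rods, level with the seats' top side, 214 mm above the bench (rig x 0, y -165 mm); axes as the rig's. A hung basket has its grip bar along rig x (either way round), centreline 6 mm above this point, rim 100 mm and underside 40 mm over the bench. To pass over the tips from the front (along rig +y) carry the centreline 22 to 40 mm above it: the pipe then passes between bar and rim
- gate (a joint): travel of the drain gate's T-handle, m: 0 shut (down, at the start), 0.042 fully up. Two springs shut it: the pull needed is about 5 N at the start and 1 N more for every 10 mm
- gate_bar (a point): centre of the T-handle's black bar, 80 mm long along rig y, 16 mm thick along rig x, 18 mm high; 275 mm above the bench when shut, moves straight up with the gate; axes as the rig's. Below it a 12 mm stem and, with its top 39 mm below the bar's centre, a steel crosshead (126 mm along rig x) that rises with it. Grip it across, along rig x
- pointer (a point): tip of the thin steel pointer at the bar's reactor-side end, at the height of the bar's centre (rig y = +59 mm); moves with the gate; axes as the rig's
- clip: dark steel clip, 10 x 30 x 5 mm with a thumbscrew, on the white scale plate that stands beside the T-handle (plate 22 mm wide, rig y = 60 to 82 mm, top 332 mm above the bench). Origin near its middle; fixed, its height differs each time: 15 to 34 mm above the shut pointer
- mark (a point): the clip's edge next to the pointer, at the clip's mid-height: the pointer is to be level with this point
- jar: bystander: white jar, 60 mm wide, 85 mm high, beside the basket; origin under its centre
- cup: bystander: clear cup, 64 mm wide, 70 mm high, beside the basket; origin under its centre
- union: bystander: grey pipe union standing upright, 75 mm wide, 50 mm high, on the robot's side of the gate; origin under its centre
- tee: bystander: grey pipe tee, lying, about 54 x 73 x 51 mm, on the far side of the gate; origin under its centre
- screwdriver: bystander: black-handled screwdriver lying at the back of the bench, about 200 mm long; origin under its middle
- container0: bystander: clear square dosing container with white lid, 80 x 80 x 195 mm, at the right side of the bench; origin under its centre
- container1: bystander: a second such container
- container2: bystander: a third such container

How it is judged:
By the outcome, as a careful person would: the job done as asked, in the order asked, and still so for the second after the job is handed in, while the arm keeps its last pose, push and grip.
It also fails if it takes over 54 s, if anything falls off the work surface, if the arm or the gripper's body presses on something with over 40 N, if the wrist force passes 120 N, or if a joint passes its speed limit or range.

ROBOT

A 6-joint arm with a two-finger parallel gripper is mounted at the origin on the work surface. World frame = base frame: x ahead of the robot, y to its left, z up, the work surface at z = 0. Lengths are in mm, angles in rad, forces in N, time in s.
With the tool pointing down it reaches from about 275 to 1000 mm from the base axis. Payload 8.4 kg.
Tool frame: the origin (TCP) lies on the centre line of the jaws, within the pads' length; the fingertips stand 22 mm ahead of it and the grasp point (between the pads) lies 3 mm ahead of it; z points along the fingers, x is the direction in which the jaws open and shut, and the axes are right-handed (so a half turn about z gives the same grasp; the last joint's range is limited). The gripper opens to 85 mm and grips with 20 to 120 N. Pads are 22 mm wide; open, the fingers measure 114 mm over their backs; the gripper's body (76 mm by 85 mm) begins 54 mm behind the grasp point. The pads swing forward as they close: fully open they stand 13 mm farther back than shut.
Start: joints at [-1.3, 0.353, 1.633, -0, 1.155, -0.002], TCP at [168.392, -601.891, 253.281] pointing down, gripper open.
Joint ranges: [-2.63, 2.63], [-0.92, 2.1], [0.06, 2.66], [-1.3, 4.44], [0, 2.69], [-3.02, 3.02]. Speed limits (rad/s): [2.22, 2.22, 2.79, 3.14, 3.14, 3.14].

INTERFACE

Orientations are given as [roll, pitch, yaw] about the fixed x, y, z axes, in that order (R = Rz(yaw) Ry(pitch) Rx(roll)).
In Python, from rig import status, viewer, job gives the robot as it stands.
- The arm moves only by the tool send_rows, never from a script. Its argument "plan" is a list of rows, each a list of 3 entries, a list of its own where there are three numbers: the shift along the tool's x, y, z in m, then the turn, a rotation vector about the tool's x, y, z in rad, then the opening, from -1 (shut) to 1 (fully open). In form: [[[x, y, z], [rx, ry, rz], jaw], ...]. A call has exactly 5 rows; each row is the pose to reach, as a shift and turn from the pose measured when the call began, along the tool's axes at that moment; what a row does not reach only later rows make up. A row lasts 1/12 s, in which the tool goes at most 41.7 mm and 7.16 degrees, less where a joint would pass 70% of its speed; a pose out of reach is approached as far as the arm can. A call with a gripper value outside its range is refused whole. The fingers move at their own pace and stop on an object; "squeeze" is the grip in N (left out, the last holds). Time passes only in rows, so rows that repeat a pose let the fingers close, or fill a call up. It gives the time, the measured TCP pose, the force and the opening at its end, in the units of the state.
- status.sense(): the state, without advancing time (a new reading comes with each control period).
- viewer.grab_frame(name): name is "side" or "top"; returns the picture (384x512x3 uint8, red, green, blue); there is no depth.
- viewer.camera_params(name): a dict with "intrinsics" (3x3 intrinsics, pixels), "xyz" and "orientation" of the camera in the world. Camera axes: x right, y down, z forward; pixel columns grow to the right and rows downward; lengths in mm; the calibration is good to about 2 mm. A picture is of the moment at which its call begins. camera_params takes no time and is no camera call.
- job.sign_off(): hands the job in, once; it reports no verdict.
Trained networks look in the newest picture that a camera, given by its name, has taken for a name from the list of things; names that differ only in an ending like _2 or _b are one class to them, and where a whole thing is asked for, a point or a joint stands for the part that bears it (a point fixed in the world has none). Each returns a list of dicts, best first, with "p" (0 to 1); they miss things now and then, are a little off and sometimes report something else, mostly with a low value. They report only what shows in the picture. A call takes as long as a camera call.
- viewer.cut_out(label, camera): "mask" (384x512 bool, what is visible of it) and "extent" ([left, top, width, height] in pixels, round what is visible of it).
The state is a dict: "clock": time; "qpos": joint angles; "qvel": joint speeds; "joint_efforts": joint torques, N m; "eef_pos": TCP position; "tcp_rot": TCP orientation; "contact_force": force on the tool from outside, world axes, zero at the start; "wrist_torque": the same for the moment, N m; "opening": opening from 0.0 (shut) to 1.0 (fully open).
Only numpy, scipy, OpenCV 4.12 (cv2) and the standard library are available. Lean on these libraries where they do the work, as an engineer would, in place of code of your own. Each camera call takes 0.05 s, during which the arm holds its last target.

## Working session

There is one attempt and no reset: what is moved stays moved. The work goes in short steps, Python scripts to look and compute and a tool call to move; the robot and the scene stay as the last step left them, time stands still between calls to the robot, and variables do not carry over. Pictures are saved under pics/ and viewed, and the job is handed in when it is done.

Besides the shell and the picture viewer there is one more tool, called after ">>>" in YAML: its name, and indented under it one key for each argument. send_rows: Moves the arm, as the interface text tells. Its arguments: {"type":"object","properties":{"plan":{"type":"array"},"squeeze":{"type":"number"}},"required":["plan"]}

```bash
ls; mkdir -p pics; python3 - <<'E'
from rig import status, viewer, job
import cv2
print(status.sense())
for n in ("side","top"):
    im=viewer.grab_frame(n); cv2.imwrite(f"pics/{n}0.png",cv2.cvtColor(im,cv2.COLOR_RGB2BGR)); print(n,viewer.camera_params(n))
E
```

```text
pics
{'clock': 0.0, 'qpos': array([-1.30037196e+00,  3.53647447e-01,  1.63411562e+00,  1.87689876e-06,
        1.15521863e+00, -2.38037985e-03]), 'qvel': array([ 0.00018259,  0.00102277, -0.00211764,  0.00041832,  0.00070292,
        0.00011675]), 'joint_efforts': array([-1.91179097e-03, -6.05264497e+01, -3.42070842e+01, -5.97716394e-05,
        9.57599783e-03, -7.33553122e-06]), 'eef_pos': array([ 168.29049753, -601.45851325,  252.57002631]), 'tcp_rot': array([-3.14158763e+00,  1.38903603e-03, -1.29799234e+00]), 'contact_force': array([-0.83061465,  0.55254169,  0.56415745]), 'wrist_torque': array([0.07717055, 0.00796985, 0.07757034]), 'opening': 0.9983707903605588}
side {'intrinsics': array([[347.43514526,   0.        , 251.01974944],
       [  0.        , 347.43514526, 190.81966235],
       [  0.        ,   0.        ,   1.        ]]), 'xyz': array([ 510.05311266,  242.30624194, 1138.63569641]), 'orientation': array([-2.807813  , -0.00318485, -3.07603084])}
top {'intrinsics': array([[386.47392819,   0.        , 263.70888311],
       [  0.        , 386.47392819, 192.57906056],
       [  0.        ,   0.        ,   1.        ]]), 'xyz': array([ 448.9105133 ,  -90.80017709, 1319.20808254]), 'orientation': array([-3.07919843,  0.01200777, -1.56096916])}
```

View pics/side0.png

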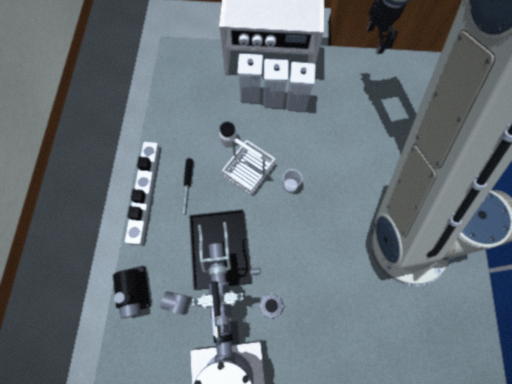

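View pics/top0.png

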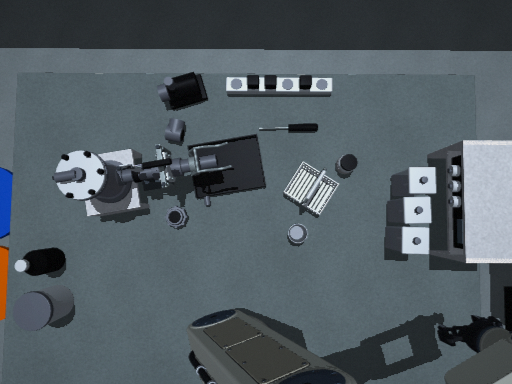

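The side view shows the rig at about (220,300), the basket at (248,165). In the top view the basket is at (312,188), the hook at (230,165) and the gate at (165,165). I'll enlarge both and get masks.

```bash
cat > h.py <<'E'
import numpy as np, cv2
from scipy.spatial.transform import Rotation as R
from rig import status, viewer, job
def cam(n):
    c=viewer.camera_params(n); return c['intrinsics'],np.array(c['xyz']),R.from_euler('xyz',c['orientation']).as_matrix()
def proj(n,P):
    K,t,Rm=cam(n); q=(np.atleast_2d(P)-t)@Rm; q=q@K.T; return q[:,:2]/q[:,2:]
def atz(n,uv,z):
    K,t,Rm=cam(n); uv=np.atleast_2d(uv).astype(float)
    d=np.c_[uv,np.ones(len(uv))]@np.linalg.inv(K).T@Rm.T
    return t+d*((z-t[2])/d[:,2])[:,None]
def tri(uvs,uvt):
    A=[];b=[]
    M=np.zeros((3,3));v=np.zeros(3)
    for n,uv in (('side',uvs),('top',uvt)):
        K,t,Rm=cam(n); d=Rm@np.linalg.inv(K)@np.array([*uv,1.]); d/=np.linalg.norm(d); P=np.eye(3)-np.outer(d,d); M+=P; v+=P@t
    return np.linalg.solve(M,v)
def crop(im,x,y,w,h,s,name):
    c=cv2.resize(im[y:y+h,x:x+w],None,fx=s,fy=s,interpolation=cv2.INTER_CUBIC); cv2.imwrite(name,cv2.cvtColor(c,cv2.COLOR_RGB2BGR))
def rotz(a): return np.array([[np.cos(a),-np.sin(a),0],[np.sin(a),np.cos(a),0],[0,0,1]])
E
python3 - <<'E'
from h import *
for n in ("side","top"):
    im=viewer.grab_frame(n); np.save(n+"0.npy",im)
    for l in ("basket","rig","hook","gate","clip"):
        for r in viewer.cut_out(l,n)[:2]:
            m=r['mask']; ys,xs=np.nonzero(m); print(n,l,round(r['p'],2),r['extent'],m.sum(),xs.mean().round(1),ys.mean().round(1))
            np.save(f"m_{n}_{l}.npy",m) if r['p']>.4 else 0
s=np.load("side0.npy");t=np.load("top0.npy")
crop(s,180,110,130,100,6,"pics/s1.png");crop(s,160,200,130,184//1-60,6,"pics/s2.png")
crop(t,140,120,130,95,6,"pics/t1.png");crop(t,270,140,100,100,6,"pics/t2.png")
E
```

```text
side basket 0.7 [285.6, 63.6, 31.3, 46.3] 1079 300.3 85.5
side basket 0.65 [224.4, 139.1, 48.6, 52.7] 1639 248.1 166.4
side rig 0.62 [191.7, 209.9, 72.0, 174.0] 8569 222.9 297.6
side hook 0.92 [197.3, 225.1, 35.3, 45.4] 539 215.0 253.8
side gate 0.64 [192.7, 282.1, 49.9, 36.9] 464 216.2 298.6
side clip 0.43 [218.5, 335.9, 5.1, 11.4] 17 218.2 340.6
top basket 0.71 [286.8, 165.6, 49.9, 51.2] 1604 310.6 187.8
top rig 0.56 [53.9, 135.9, 212.1, 81.3] 9814 158.4 173.4
top hook 0.62 [187.0, 141.9, 41.7, 35.4] 385 201.2 159.4
top gate 0.89 [141.3, 143.0, 31.9, 42.7] 409 158.3 164.6
top gate 0.33 [164.2, 119.5, 23.4, 21.3] 416 174.5 130.4
```

View pics/s1.png

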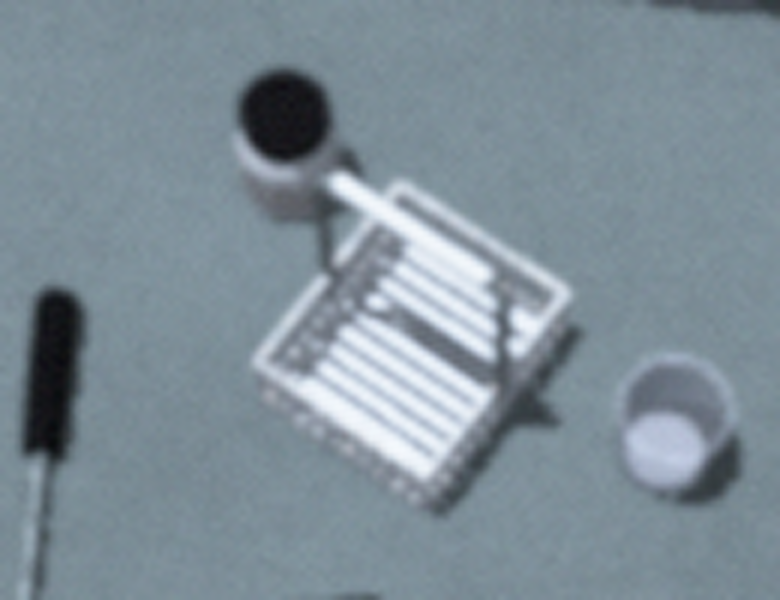

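View pics/s2.png

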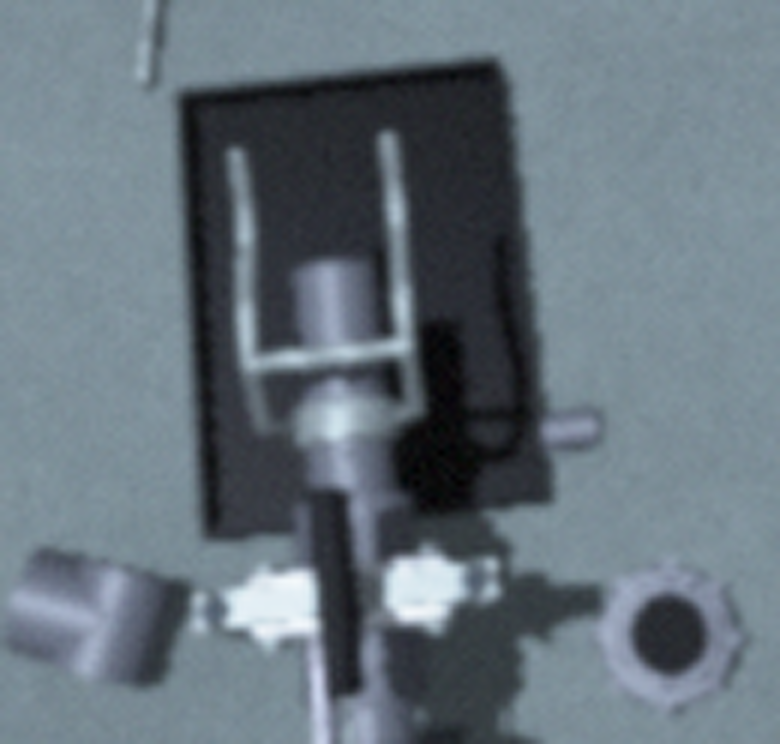

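View pics/t1.png

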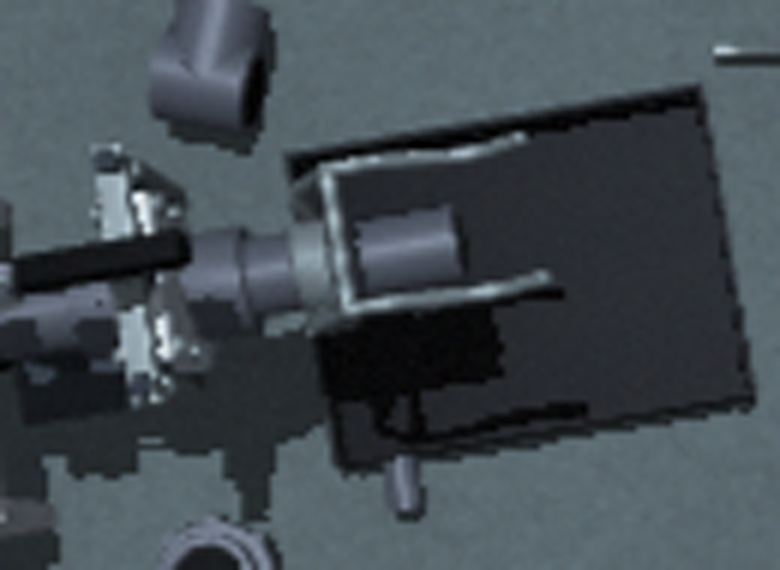

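View pics/t2.png

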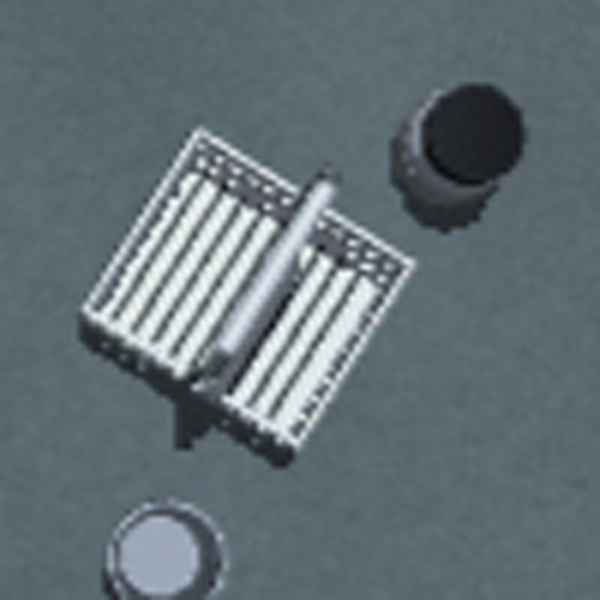

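Edges are visible in the crops. I'll fit the rig's and basket's (x, y, yaw) by least squares from hand-picked corners in both views.

```bash
cat > fit.py <<'E'
from h import *
from scipy.optimize import least_squares
def un(c,o,s=6): return (np.array(c)+.5)/s-.5+np.array(o)
S=(160,200);T=(140,120)
rig=[('side',un(c,S),p) for c,p in [((182,95),(90,-285,25)),((497,60),(-90,-285,25)),((208,540),(90,-45,25)),((552,497),(-90,-45,25)),
 ((237,150),(34,-197,224)),((388,133),(-34,-197,224)),((336,592),(0,0,284)),((333,260),(0,-150,180))]]
rig+=[('top',un(c,T),p) for c,p in [((287,155),(90,-45,25)),((702,88),(90,-285,25)),((755,402),(-90,-285,25)),((342,470),(-90,-45,25)),
 ((522,137),(34,-197,224)),((545,273),(-34,-197,224)),((456,241),(0,-150,180))]]
S=(180,110);T=(270,140)
bas=[('side',un(c,S),p) for c,p in [((400,182),(60,70,60)),((572,293),(-60,70,60)),((428,482),(-60,-70,60)),((257,365),(60,-70,60)),((335,180),(48,0,186)),((492,272),(-48,0,186))]]
bas+=[('top',un(c,T),p) for c,p in [((200,130),(60,-70,60)),((412,262),(60,70,60)),((295,447),(-60,70,60)),((83,312),(-60,-70,60)),((327,183),(48,0,186)),((222,352),(-48,0,186))]]
def fit(L,x0):
    def f(q):
        return np.concatenate([proj(n,rotz(q[2])@np.array(p)+[q[0],q[1],0])[0]-uv for n,uv,p in L])
    r=least_squares(f,x0,loss='soft_l1'); return r.x,f(r.x).reshape(-1,2)
if __name__=="__main__":
    for L,x0 in ((rig,(560,250,0)),(bas,(500,-200,-.5))):
        q,e=fit(L,x0); print(q); 
        for (n,uv,p),d in zip(L,e): print(n,p,d.round(1))
        for n in ('side','top'):
            q,_=fit([l for l in L if l[0]==n],x0); print(n,q)
    # render check
E
python3 fit.py
```

```text
[5.91092281e+02 2.17833447e+02 1.79660117e-01]
side (90, -285, 25) [-0.7 -0.8]
side (-90, -285, 25) [ 0.8 -0.9]
side (90, -45, 25) [-0.7 -0.3]
side (-90, -45, 25) [-0.1  0. ]
side (34, -197, 224) [ 0.6 -0.3]
side (-34, -197, 224) [ 0.6 -0.3]
side (0, 0, 284) [ 0.6 -0.3]
side (0, -150, 180) [0.1 0.2]
top (90, -45, 25) [-1.2 -0.1]
top (90, -285, 25) [-0.5 -0.9]
top (-90, -285, 25) [-0.4 -1.1]
top (-90, -45, 25) [-2.  -0.3]
top (34, -197, 224) [0.3 0.2]
top (-34, -197, 224) [0.3 0.8]
top (0, -150, 180) [-0.9 -0.5]
side [591.10575325 218.62327555  31.59947816]
top [5.90773462e+02 2.16226168e+02 1.76398137e-01]Traceback (most recent call last):
  File "fit.py", line 18, in <module>
    q,e=fit(L,x0); print(q);
        ~~~^^^^^^
  File "fit.py", line 15, in fit
    r=least_squares(f,x0,loss='soft_l1'); return r.x,f(r.x).reshape(-1,2)
    return func(*args, **kwargs)
    result = trf(vector_fun.fun, vector_fun.jac, x0, f0, J0, lb, ub, ftol, xtol,
                 gtol, max_nfev, x_scale, loss_function, tr_solver,
                 tr_options.copy(), verbose, callback=callback_wrapped)
    re
[... 327 characters left out ...]
 return np.atleast_1d(self.fun(x))
                         ~~~~~~~~^^^
    return self.f(x, *self.args, **self.kwargs)
           ~~~~~~^^^^^^^^^^^^^^^^^^^^^^^^^^^^^^
  File "fit.py", line 14, in f
    return np.concatenate([proj(n,rotz(q[2])@np.array(p)+[q[0],q[1],0])[0]-uv for n,uv,p in L])
                           ~~~~^^^^^^^^^^^^^^^^^^^^^^^^^^^^^^^^^^^^^^^^
  File "h.py", line 7, in proj
    K,t,Rm=cam(n); q=(np.atleast_2d(P)-t)@Rm; q=q@K.T; return q[:,:2]/q[:,2:]
           ~~~^^^
  File "h.py", line 5, in cam
    c=viewer.camera_params(n); return c['intrinsics'],np.array(c['xyz']),R.from_euler('xyz',c['orientation']).as_matrix()
ValueError: time passes only in moves, steps and waits
```

```bash
python3 - <<'E'
s=open('h.py').read()
s=s.replace("def cam(n):\n","import json\n_C={}\ndef cam(n):\n    if n not in _C: _C[n]=_cam(n)\n    return _C[n]\ndef _cam(n):\n",1)
open('h.py','w').write(s)
f=open('fit.py').read().replace("rotz(q[2])@np.array(p)","rotz(q[2])@(np.array(p)*[1,q[3] if len(q)>3 else 1,1])")
f=f.replace("bas+=[","bas+=[",1).replace("def fit","bas=[(n,u,(p[0],-p[1],p[2])) for n,u,p in bas]\ndef fit")
open('fit.py','w').write(f)
E
python3 fit.py
```

```text
[5.91092281e+02 2.17833447e+02 1.79660117e-01]
side (90, -285, 25) [-0.7 -0.8]
side (-90, -285, 25) [ 0.8 -0.9]
side (90, -45, 25) [-0.7 -0.3]
side (-90, -45, 25) [-0.1  0. ]
side (34, -197, 224) [ 0.6 -0.3]
side (-34, -197, 224) [ 0.6 -0.3]
side (0, 0, 284) [ 0.6 -0.3]
side (0, -150, 180) [0.1 0.2]
top (90, -45, 25) [-1.2 -0.1]
top (90, -285, 25) [-0.5 -0.9]
top (-90, -285, 25) [-0.4 -1.1]
top (-90, -45, 25) [-2.  -0.3]
top (34, -197, 224) [0.3 0.2]
top (-34, -197, 224) [0.3 0.8]
top (0, -150, 180) [-0.9 -0.5]
side [591.10575325 218.62327555  31.59947816]
top [5.90773462e+02 2.16226168e+02 1.76398137e-01]
[ 545.55066402 -227.03359343   -0.55203061]
side (60, -70, 60) [ 0.  -0.5]
side (-60, -70, 60) [ 0.  -0.6]
side (-60, 70, 60) [ 0.2 -0.5]
side (60, 70, 60) [-0.5 -0.6]
side (48, 0, 186) [ 0.3 -0.7]
side (-48, 0, 186) [-0.1  0.6]
top (60, 70, 60) [-1.1 -0.6]
top (60, -70, 60) [0.1 0.1]
top (-60, -70, 60) [0.2 0.4]
top (-60, 70, 60) [-1.  0.]
top (48, 0, 186) [-0.5  0.4]
top (-48, 0, 186) [-0.2 -0.2]
side [ 545.44166196 -225.57212247   -0.54830548]
top [ 545.63791532 -228.19555747   -0.55735305]
```

The fits agree to about 1 px: rig (591, 218, yaw 0.18), basket (545.5, -227, yaw -0.552). Next I'll look closely at the scale plate and clip, averaging frames.

```bash
python3 - <<'E'
from h import *
for n in ("side","top"):
    a=np.mean([viewer.grab_frame(n).astype(float) for _ in range(6)],0); np.save(n+"avg.npy",a)
q=(591.1,217.8,.18)
for n in ("side","top"):
    P=[rotz(.18)@np.array(p)+[q[0],q[1],0] for p in [(0,59,275),(0,60,332),(0,82,332),(0,60,290),(0,60,309),(0,0,284),(0,40,284),(0,-40,284)]]
    print(n,proj(n,P).round(1).tolist())
crop(np.load("sideavg.npy").clip(0,255).astype(np.uint8),195,285,50,70,10,"pics/s3.png")
crop(np.load("topavg.npy").clip(0,255).astype(np.uint8),115,135,70,60,11,"pics/t3.png")
E
```

```text
side [[218.6, 324.5], [216.4, 325.9], [217.2, 336.8], [218.1, 325.2], [217.3, 325.5], [216.2, 297.9], [217.6, 315.9], [214.8, 280.5]]
top [[134.5, 167.1], [126.5, 164.3], [118.1, 165.8], [132.2, 166.4], [129.6, 165.5], [154.8, 163.0], [140.2, 165.5], [169.4, 160.4]]
```

View pics/s3.png

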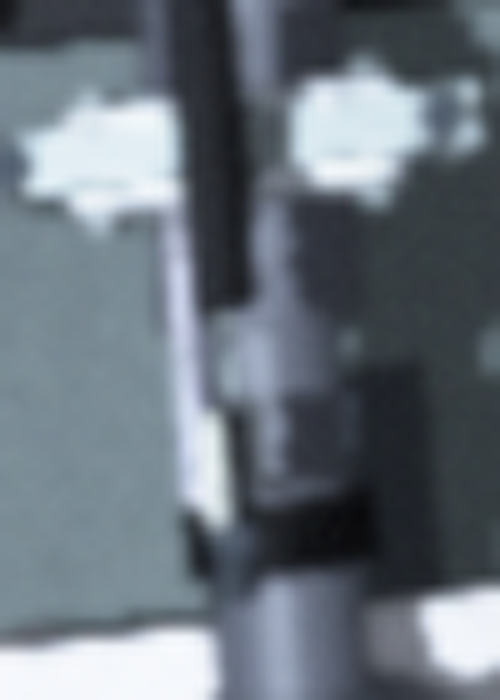

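View pics/t3.png

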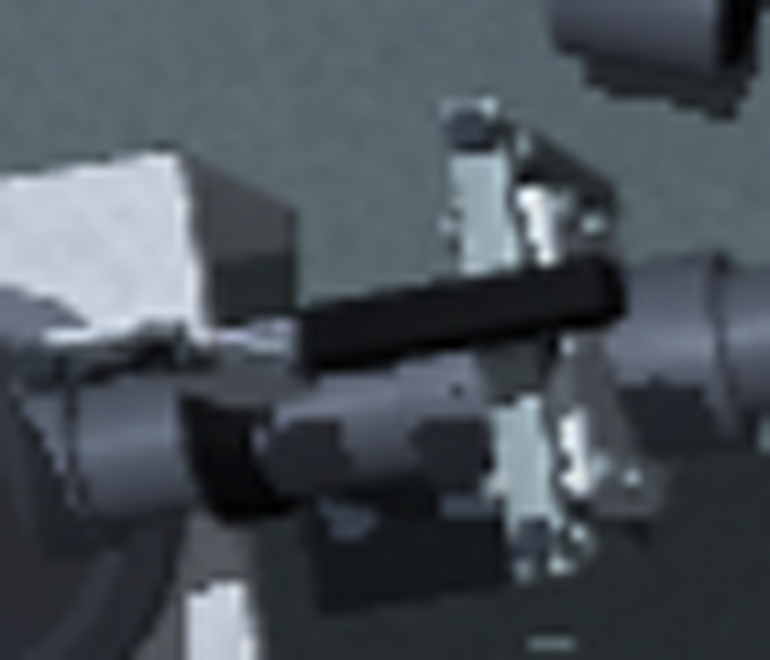

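```bash
python3 - <<'E'
from h import *
def z(n,x,y,w,h,s,name,g=0.6):
    a=np.load(n+"avg.npy")[y:y+h,x:x+w]; a=255*(a/255)**g
    c=cv2.resize(a.clip(0,255).astype(np.uint8),None,fx=s,fy=s,interpolation=cv2.INTER_NEAREST)
    for i in range(0,w,5): cv2.putText(c,str(x+i),(i*s,10),0,.35,(255,255,0),1)
    for i in range(0,h,5): cv2.putText(c,str(y+i),(0,i*s+12),0,.35,(255,255,0),1)
    cv2.imwrite(name,c[:,:,::-1])
z("top",112,152,36,24,22,"pics/t4.png"); z("side",205,310,26,40,15,"pics/s4.png")
E
```

```text
(no output)
```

View pics/t4.png

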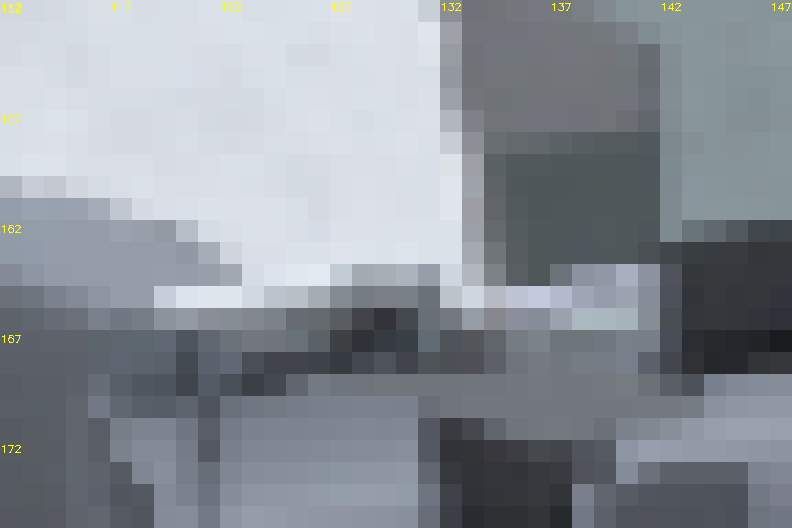

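View pics/s4.png

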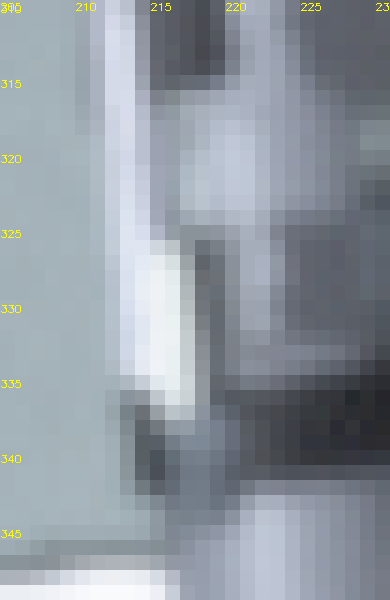

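```bash
python3 - <<'E'
from h import *
np.set_printoptions(linewidth=250)
g=np.load("topavg.npy").mean(2).round().astype(int)
print("top cols",list(range(114,146)))
for v in range(160,174): print(v,*["%4d"%x for x in g[v,114:146]])
s=np.load("sideavg.npy").mean(2).round().astype(int)
print("side cols",list(range(209,226)))
for v in range(312,348): print(v,*["%4d"%x for x in s[v,209:226]])
for n in("top","side"):
  viewer.grab_frame(n)
  for l in("clip","mark","pointer"):
   for r in viewer.cut_out(l,n)[:3]:
    ys,xs=np.nonzero(r['mask']); print(n,l,round(r['p'],2),r['extent'], sorted(zip(xs.tolist(),ys.tolist())) if len(xs)<80 else len(xs))
E
```

```text
top cols [114, 115, 116, 117, 118, 119, 120, 121, 122, 123, 124, 125, 126, 127, 128, 129, 130, 131, 132, 133, 134, 135, 136, 137, 138, 139, 140, 141, 142, 143, 144, 145]
160  171  194  201  205  208  204  204  206  208  206  203  200  199  204  207  206  205  205  216  123   53   43   41   41   42   42   42   41   89  104  102  101
161  121  123  134  171  200  206  206  210  209  209  208  206  199  205  209  208  204  205  216  117   55   45   41   42   43   42   42   42   90  104  103  103
162  115  116  116  123  119  112  157  201  206  209  209  204  202  210  211  209  209  209  210  118   58   46   42   43   43   43   43   41   90   67   58   45
163  116  116  117  116  116  117  111  135  192  206  207  209  208  214  211  210  213  208  209  132   70   46   41   42   42   43   42   36   30   24   23   23
164  114  116  116  117  117  117  116  118  130  201  212  217  220  176  130  137  142  117  191  148   83   48   42   69  104  110  140  105   41   21   21   21
165   85   94  106  115  116  181  212  216  216  196  165  158  133   92   78   80   82   66  165  195  154  
[... 5163 characters left out ...]
38), (216, 339), (216, 340), (216, 341), (216, 342), (216, 343), (217, 337), (217, 338), (217, 339), (217, 340), (217, 341), (217, 342), (217, 343), (217, 344), (218, 336), (218, 337), (218, 338), (218, 339), (218, 340), (218, 341), (218, 342), (218, 343), (218, 344), (218, 345), (219, 335), (219, 336), (219, 337), (219, 338), (219, 339), (219, 340), (219, 341), (219, 342), (219, 343), (219, 344), (219, 345), (220, 336), (220, 337), (220, 338), (220, 339), (220, 340), (220, 341), (220, 342), (220, 343), (220, 344), (221, 341), (221, 342), (221, 343)]
side mark 0.19 [197.7, 226.9, 35.0, 45.8] 459
side pointer 0.59 [195.1, 279.1, 52.0, 38.8] 575
side pointer 0.56 [283.9, 62.3, 31.4, 49.6] 1106
```

Estimates so far: clip mid-height about 300–305, to be refined later by comparing it with the moving pointer. First the basket. I'll write a helper that works out the rows.

```bash
cat > mv.py <<'E'
from h import *
import sys
RIG=np.array([591.1,217.8,0.]);RY=.18
def rw(p): return rotz(RY)@np.array(p,float)+RIG
def pose(yaw): return R.from_euler('xyz',[np.pi,0,yaw])
def to(xyz,yaw,jaw,n=None,maxmm=38,maxdeg=6.8):
    """print rows from now to xyz,yaw"""
    s=status.sense(); p=np.array(s['eef_pos']); r0=R.from_euler('xyz',s['tcp_rot'])
    d=r0.inv().apply(np.array(xyz)-p)/1000; rv=(r0.inv()*pose(yaw)).as_rotvec()
    k=max(np.linalg.norm(d)*1000/maxmm,np.degrees(np.linalg.norm(rv))/maxdeg); k=max(k,1)
    print("t",round(s['clock'],2),"pos",p.round(1),"rot",np.round(s['tcp_rot'],3),"F",np.round(s['contact_force'],1),"op",round(s['opening'],3),"rows needed",round(k,2))
    if n: k=max(k,n)
    for i in range(1,6):
        f=min(i/k,1); print([[round(x,4) for x in (d*f)],[round(x,3) for x in (rv*f)],jaw])
E
python3 - <<'E'
from mv import *
print(rw([0,-165,220]))
print(status.sense()['clock'])
print('containers',atz('top',[[424,180],[418,210],[416,240]],195).round(), 'jar',atz('top',[[349,163]],85).round(),'cup',atz('top',[[297,233]],60).round())
to((545.5,-227,283),-2.123,1)
E
```

```text
[620.63987962  55.46579069 220.        ]
1.7
containers [[ 560. -542.  195.]
 [ 473. -523.  195.]
 [ 386. -516.  195.]] jar [[ 623. -348.   85.]] cup [[ 397. -184.   60.]]
t 1.7 pos [ 168.4 -601.9  253.3] rot [-3.142  0.    -1.298] F [-0.5 -0.2 -0.3] op 1.001 rows needed 14.02
[[np.float64(-0.0185), np.float64(-0.0331), np.float64(-0.0021)], [np.float64(0.0), np.float64(0.0), np.float64(0.059)], 1]
[[np.float64(-0.037), np.float64(-0.0662), np.float64(-0.0042)], [np.float64(0.0), np.float64(0.0), np.float64(0.118)], 1]
[[np.float64(-0.0555), np.float64(-0.0994), np.float64(-0.0064)], [np.float64(0.0), np.float64(0.0), np.float64(0.177)], 1]
[[np.float64(-0.074), np.float64(-0.1325), np.float64(-0.0085)], [np.float64(0.0), np.float64(0.0), np.float64(0.235)], 1]
[[np.float64(-0.0926), np.float64(-0.1656), np.float64(-0.0106)], [np.float64(0.0), np.float64(0.0), np.float64(0.294)], 1]
```

>>> send_rows:
  plan:
    - [[-0.0185, -0.033, -0.002], [0, 0, 0.059], 1]
    - [[-0.037, -0.066, -0.004], [0, 0, 0.118], 1]
    - [[-0.0555, -0.0995, -0.0065], [0, 0, 0.177], 1]
    - [[-0.074, -0.1325, -0.0085], [0, 0, 0.235], 1]
    - [[-0.0925, -0.1655, -0.0105], [0, 0, 0.294], 1]

```text
clock: 2.12
eef_pos: [303.7, -466.9, 264.0]
tcp_rot: [-3.141, -0.0, -1.595]
contact_force: [1.1, -0.3, -1.1]
opening: 0.999
```

```bash
sed -i 's/round(x,4) for/round(float(x),4) for/; s/round(x,3) for/round(float(x),3) for/' mv.py; python3 - <<'E'
from mv import *
to((545.5,-227,283),-2.123,1)
E
```

```text
t 2.12 pos [ 303.7 -466.9  264. ] rot [-3.141 -0.    -1.595] F [ 1.1 -0.3 -1.1] op 0.999 rows needed 8.98
[[-0.0274, -0.0263, -0.0021], [-0.0, -0.0, 0.059], 1]
[[-0.0548, -0.0525, -0.0042], [-0.0, -0.0, 0.118], 1]
[[-0.0821, -0.0788, -0.0064], [-0.0, -0.0, 0.176], 1]
[[-0.1095, -0.1051, -0.0085], [-0.0, -0.0, 0.235], 1]
[[-0.1369, -0.1313, -0.0106], [-0.0, -0.0, 0.294], 1]
```

Tracking is good.

>>> send_rows:
  plan:
    - [[-0.0275, -0.0265, -0.002], [0, 0, 0.059], 1]
    - [[-0.055, -0.0525, -0.004], [0, 0, 0.118], 1]
    - [[-0.082, -0.079, -0.0065], [0, 0, 0.176], 1]
    - [[-0.1095, -0.105, -0.0085], [0, 0, 0.235], 1]
    - [[-0.137, -0.1315, -0.0105], [0, 0, 0.294], 1]

```text
clock: 2.53
eef_pos: [439.7, -331.7, 274.9]
tcp_rot: [-3.141, -0.0, -1.892]
contact_force: [0.4, -1.2, 0.6]
opening: 1.0
```

```bash
python3 - <<'E'
from mv import *
to((545.5,-227,283),-2.123,1)
E
```

```text
t 2.53 pos [ 439.7 -331.7  274.9] rot [-3.141 -0.    -1.892] F [ 0.4 -1.2  0.6] op 1.0 rows needed 3.92
[[-0.0338, -0.0172, -0.0021], [-0.0, -0.0, 0.059], 1]
[[-0.0677, -0.0343, -0.0041], [-0.0, -0.0, 0.118], 1]
[[-0.1015, -0.0515, -0.0062], [-0.001, -0.0, 0.176], 1]
[[-0.1328, -0.0673, -0.0081], [-0.001, -0.0, 0.231], 1]
[[-0.1328, -0.0673, -0.0081], [-0.001, -0.0, 0.231], 1]
```

>>> send_rows:
  plan:
    - [[-0.034, -0.017, -0.002], [0, 0, 0.059], 1]
    - [[-0.0675, -0.0345, -0.004], [0, 0, 0.118], 1]
    - [[-0.1015, -0.0515, -0.006], [-0.001, 0, 0.176], 1]
    - [[-0.133, -0.0675, -0.008], [-0.001, 0, 0.231], 1]
    - [[-0.133, -0.0675, -0.008], [-0.001, 0, 0.231], 1]

```text
clock: 2.95
eef_pos: [549.8, -222.8, 283.4]
tcp_rot: [-3.14, 0.002, -2.123]
contact_force: [0.1, -0.4, -0.0]
opening: 0.997
```

```bash
python3 - <<'E'
from mv import *
to((545.5,-227,183),-2.123,1,n=4)
for n in("side","top"):
  crop(viewer.grab_frame(n),*((190,80,110,130) if n=="side" else (260,130,120,120)),5,f"pics/{n}5.png")
E
```

```text
t 2.95 pos [ 549.8 -222.8  283.4] rot [-3.140e+00  2.000e-03 -2.123e+00] F [ 0.1 -0.4 -0. ] op 0.997 rows needed 2.65
[[0.0015, 0.0004, 0.0251], [-0.0, 0.001, -0.0], 1]
[[0.003, 0.0008, 0.0502], [-0.001, 0.001, -0.0], 1]
[[0.0045, 0.0012, 0.0753], [-0.001, 0.002, -0.0], 1]
[[0.006, 0.0017, 0.1004], [-0.002, 0.002, -0.0], 1]
[[0.006, 0.0017, 0.1004], [-0.002, 0.002, -0.0], 1]
```

View pics/side5.png

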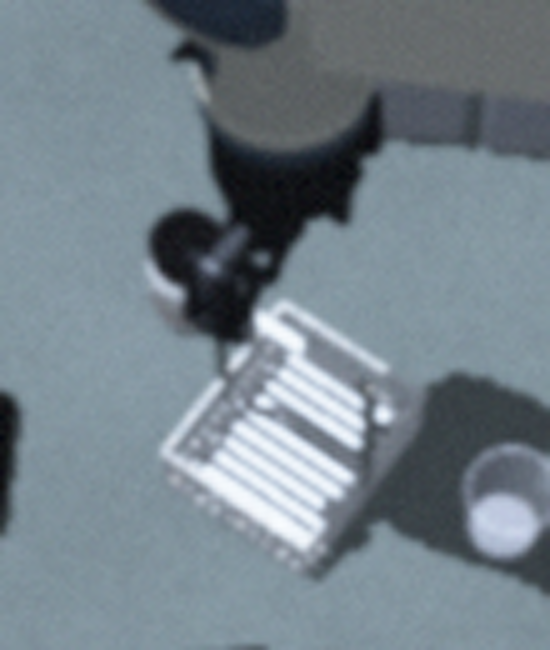

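The side view shows the gripper over the bar's middle (around crop (300,320)), with one finger at (235,310). I'll descend.

>>> send_rows:
  plan:
    - [[0.0015, 0.0005, 0.025], [0, 0.001, 0], 1]
    - [[0.003, 0.001, 0.05], [-0.001, 0.001, 0], 1]
    - [[0.0045, 0.001, 0.075], [-0.001, 0.002, 0], 1]
    - [[0.006, 0.0015, 0.1], [-0.002, 0.002, 0], 1]
    - [[0.006, 0.0015, 0.1005], [-0.002, 0.002, 0], 1]

```text
clock: 3.47
eef_pos: [538.2, -230.2, 177.8]
tcp_rot: [3.132, -0.004, -2.121]
contact_force: [-1.0, 1.3, -0.9]
opening: 1.0
```

```bash
python3 - <<'E'
from mv import *
to((545.5,-227,183),-2.123,-1)
E
```

```text
t 3.47 pos [ 538.2 -230.2  177.8] rot [ 3.132 -0.004 -2.121] F [-1.   1.3 -0.9] op 1.0 rows needed 1
[[-0.0065, -0.0045, -0.0053], [0.01, -0.004, 0.002], -1]
[[-0.0065, -0.0045, -0.0053], [0.01, -0.004, 0.002], -1]
[[-0.0065, -0.0045, -0.0053], [0.01, -0.004, 0.002], -1]
[[-0.0065, -0.0045, -0.0053], [0.01, -0.004, 0.002], -1]
[[-0.0065, -0.0045, -0.0053], [0.01, -0.004, 0.002], -1]
```

>>> send_rows:
  plan:
    - [[-0.0065, -0.0045, -0.005], [0.01, -0.004, 0.002], 1]
    - [[-0.0065, -0.0045, -0.005], [0.01, -0.004, 0.002], 1]
    - [[-0.0065, -0.0045, -0.005], [0.01, -0.004, 0.002], 1]
    - [[-0.0065, -0.0045, -0.005], [0.01, -0.004, 0.002], 0]
    - [[-0.0065, -0.0045, -0.005], [0.01, -0.004, 0.002], -0.3]

```text
clock: 3.88
eef_pos: [546.1, -227.3, 184.0]
tcp_rot: [-3.139, 0.0, -2.123]
contact_force: [0.6, -0.2, -0.2]
opening: 0.749
```

```bash
python3 - <<'E'
from mv import *
to((545.5,-227,183),-2.123,-1)
im=viewer.grab_frame("side"); crop(im,190,80,110,130,5,f"pics/side6.png")
im=viewer.grab_frame("top"); crop(im,260,130,120,120,5,f"pics/top6.png")
E
```

```text
t 3.88 pos [ 546.1 -227.3  184. ] rot [-3.139  0.    -2.123] F [ 0.6 -0.2 -0.2] op 0.749 rows needed 1
[[0.0001, 0.0006, 0.001], [-0.002, 0.0, 0.0], -1]
[[0.0001, 0.0006, 0.001], [-0.002, 0.0, 0.0], -1]
[[0.0001, 0.0006, 0.001], [-0.002, 0.0, 0.0], -1]
[[0.0001, 0.0006, 0.001], [-0.002, 0.0, 0.0], -1]
[[0.0001, 0.0006, 0.001], [-0.002, 0.0, 0.0], -1]
```

View pics/side6.png

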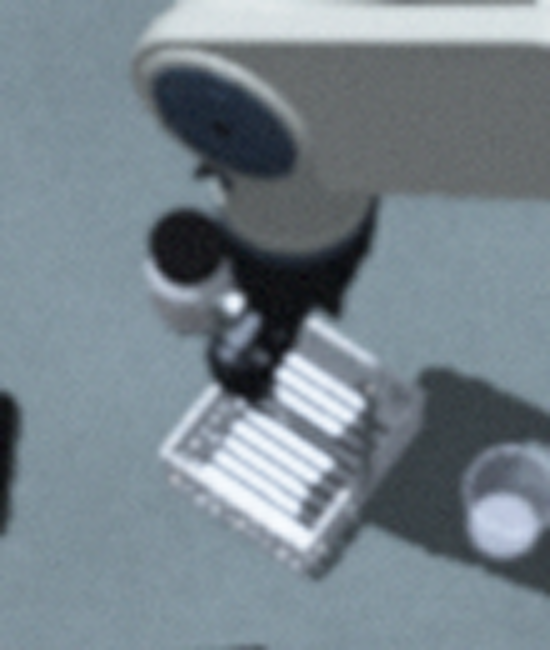

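View pics/top6.png

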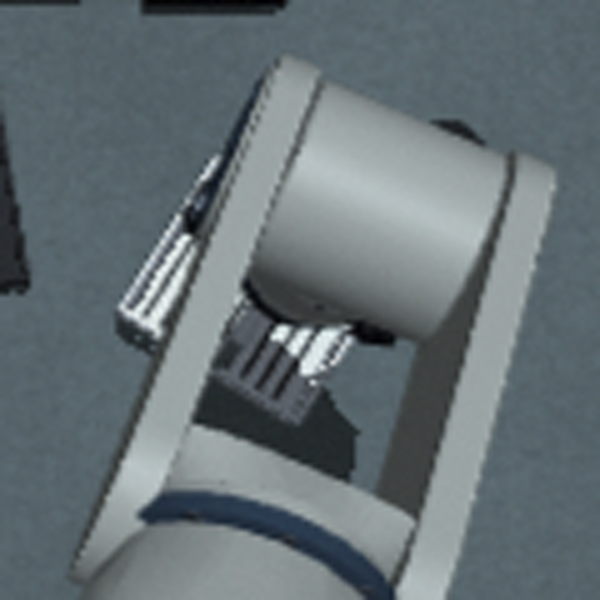

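The basket is undisturbed in both views, with the fingers on either side of the bar. I'll close.

>>> send_rows:
  plan:
    - [[0, 0.0005, 0.001], [-0.002, 0, 0], -1]
    - [[0, 0.0005, 0.001], [-0.002, 0, 0], -1]
    - [[0, 0.0005, 0.001], [-0.002, 0, 0], -1]
    - [[0, 0.0005, 0.001], [-0.002, 0, 0], -1]
    - [[0, 0.0005, 0.001], [-0.002, 0, 0], -1]
  squeeze: 60

```text
clock: 4.4
eef_pos: [545.4, -226.6, 182.6]
tcp_rot: [3.141, 0.0, -2.123]
contact_force: [1.0, 2.1, 2.1]
opening: 0.113
```

>>> send_rows:
  plan:
    - [[0, 0, 0], [0, 0, 0], -1]
    - [[0, 0, 0], [0, 0, 0], -1]
    - [[0, 0, 0], [0, 0, 0], -1]
    - [[0, 0, 0], [0, 0, 0], -1]
    - [[0, 0, -0.01], [0, 0, 0], -1]

```text
clock: 4.82
eef_pos: [544.2, -226.3, 190.9]
tcp_rot: [3.137, -0.0, -2.123]
contact_force: [-0.7, -0.4, -2.5]
opening: 0.117
```

```bash
python3 - <<'E'
from mv import *
to((545.5,-227,305),-2.123,-1,n=5)
E
```

```text
t 4.82 pos [ 544.2 -226.3  190.9] rot [ 3.137 -0.    -2.123] F [-0.7 -0.4 -2.5] op 0.117 rows needed 3.0
[[-0.0, -0.0002, -0.0228], [0.001, -0.0, 0.0], -1]
[[-0.0, -0.0004, -0.0456], [0.002, -0.0, 0.0], -1]
[[-0.0, -0.0006, -0.0684], [0.003, -0.0, 0.0], -1]
[[-0.0, -0.0008, -0.0913], [0.003, -0.0, 0.0], -1]
[[-0.0, -0.001, -0.1141], [0.004, -0.0, 0.0], -1]
```

>>> send_rows:
  plan:
    - [[0, 0, -0.02], [0.001, 0, 0], -1]
    - [[0, 0, -0.044], [0.002, 0, 0], -1]
    - [[0, 0, -0.07], [0.003, 0, 0], -1]
    - [[0, -0.001, -0.095], [0.004, 0, 0], -1]
    - [[0, -0.001, -0.114], [0.004, 0, 0], -1]

```text
clock: 5.23
eef_pos: [545.6, -227.3, 307.5]
tcp_rot: [-3.14, -0.0, -2.123]
contact_force: [0.6, -1.0, -2.7]
opening: 0.122
```

```bash
python3 - <<'E'
from mv import *
g=rw([0,-275,305]);print(g)
to(g,RY-np.pi/2,-1)
im=viewer.grab_frame("side"); crop(im,150,60,160,170,4,f"pics/side7.png")
E
```

```text
[640.33313269 -52.75701552 305.        ]
t 5.23 pos [ 545.6 -227.3  307.5] rot [-3.14  -0.    -2.123] F [ 0.6 -1.  -2.7] op 0.122 rows needed 6.17
[[-0.0321, 0.0018, 0.0004], [-0.0, -0.0, -0.119], -1]
[[-0.0643, 0.0035, 0.0008], [-0.0, -0.0, -0.237], -1]
[[-0.0964, 0.0053, 0.0012], [-0.001, -0.0, -0.356], -1]
[[-0.1286, 0.0071, 0.0015], [-0.001, -0.001, -0.475], -1]
[[-0.1607, 0.0088, 0.0019], [-0.001, -0.001, -0.593], -1]
```

View pics/side7.png

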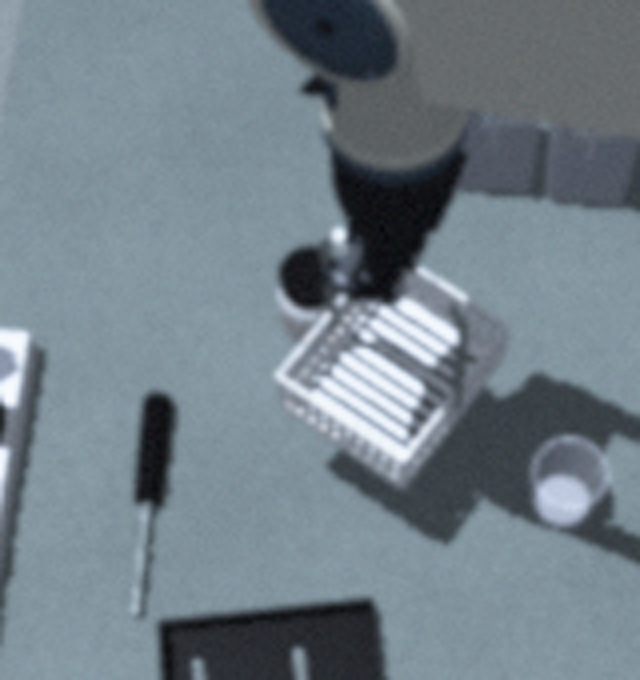

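The basket is lifted, level, and clear of the jar and cup. I'll carry it to the front of the hook.

>>> send_rows:
  plan:
    - [[-0.014, 0.001, 0], [0, 0, -0.05], -1]
    - [[-0.038, 0.002, 0.0005], [0, 0, -0.14], -1]
    - [[-0.064, 0.0035, 0.001], [0, 0, -0.235], -1]
    - [[-0.09, 0.005, 0.001], [0, 0, -0.33], -1]
    - [[-0.116, 0.0065, 0.0015], [-0.001, 0, -0.425], -1]

```text
clock: 5.7
eef_pos: [602.2, -124.8, 309.1]
tcp_rot: [-3.138, -0.002, -1.694]
contact_force: [0.2, -1.1, -2.8]
opening: 0.115
```

```bash
python3 - <<'E'
from mv import *
g=rw([0,-275,285])
to(g,RY-np.pi/2,-1,n=4)
E
```

```text
t 5.7 pos [ 602.2 -124.8  309.1] rot [-3.138e+00 -2.000e-03 -1.694e+00] F [ 0.2 -1.1 -2.8] op 0.115 rows needed 2.55
[[-0.0191, -0.0072, 0.006], [-0.001, -0.001, -0.076], -1]
[[-0.0381, -0.0144, 0.012], [-0.002, -0.001, -0.151], -1]
[[-0.0572, -0.0216, 0.018], [-0.003, -0.002, -0.227], -1]
[[-0.0763, -0.0289, 0.0241], [-0.004, -0.003, -0.303], -1]
[[-0.0763, -0.0289, 0.0241], [-0.004, -0.003, -0.303], -1]
```

>>> send_rows:
  plan:
    - [[-0.022, -0.008, 0.005], [-0.001, -0.001, -0.085], -1]
    - [[-0.042, -0.016, 0.011], [-0.002, -0.001, -0.165], -1]
    - [[-0.059, -0.022, 0.017], [-0.003, -0.002, -0.235], -1]
    - [[-0.071, -0.027, 0.022], [-0.004, -0.003, -0.28], -1]
    - [[-0.0765, -0.029, 0.024], [-0.004, -0.003, -0.303], -1]

```text
clock: 6.12
eef_pos: [640.5, -51.0, 283.6]
tcp_rot: [3.139, 0.001, -1.387]
contact_force: [-0.9, -0.0, -2.6]
opening: 0.119
```

```bash
python3 - <<'E'
from mv import *
g=rw([0,-265,248])
to(g,RY-np.pi/2,-1,n=4)
E
```

```text
t 6.12 pos [640.5 -51.  283.6] rot [ 3.139e+00  1.000e-03 -1.387e+00] F [-0.9 -0.  -2.6] op 0.119 rows needed 1
[[-0.0021, 0.0001, 0.0089], [0.001, 0.0, 0.001], -1]
[[-0.0041, 0.0002, 0.0178], [0.001, 0.001, 0.002], -1]
[[-0.0062, 0.0003, 0.0267], [0.002, 0.001, 0.003], -1]
[[-0.0082, 0.0004, 0.0356], [0.002, 0.001, 0.004], -1]
[[-0.0082, 0.0004, 0.0356], [0.002, 0.001, 0.004], -1]
```

>>> send_rows:
  plan:
    - [[-0.002, 0, 0.008], [0.001, 0, 0.001], -1]
    - [[-0.004, 0, 0.018], [0.001, 0.001, 0.002], -1]
    - [[-0.006, 0, 0.027], [0.002, 0.001, 0.003], -1]
    - [[-0.008, 0.0005, 0.0355], [0.002, 0.001, 0.004], -1]
    - [[-0.008, 0.0005, 0.0355], [0.002, 0.001, 0.004], -1]

```text
clock: 6.53
eef_pos: [636.8, -43.3, 245.6]
tcp_rot: [3.138, 0.001, -1.392]
contact_force: [-0.1, 0.0, -2.9]
opening: 0.116
```

```bash
python3 - <<'E'
from mv import *
g=rw([0,-165,248])
to(g,RY-np.pi/2,-1,n=8)
im=viewer.grab_frame("side"); crop(im,150,150,130,140,5,f"pics/side8.png")
im=viewer.grab_frame("top"); crop(im,150,110,150,120,5,f"pics/top8.png")
E
```

```text
t 6.53 pos [636.8 -43.3 245.6] rot [ 3.138e+00  1.000e-03 -1.392e+00] F [-0.1  0.  -2.9] op 0.116 rows needed 2.64
[[-0.0125, -0.0002, -0.0003], [0.0, 0.0, -0.0], -1]
[[-0.025, -0.0004, -0.0006], [0.001, 0.0, -0.0], -1]
[[-0.0375, -0.0006, -0.0009], [0.001, 0.0, -0.001], -1]
[[-0.0501, -0.0008, -0.0012], [0.002, 0.0, -0.001], -1]
[[-0.0626, -0.001, -0.0015], [0.002, 0.001, -0.001], -1]
```

View pics/side8.png

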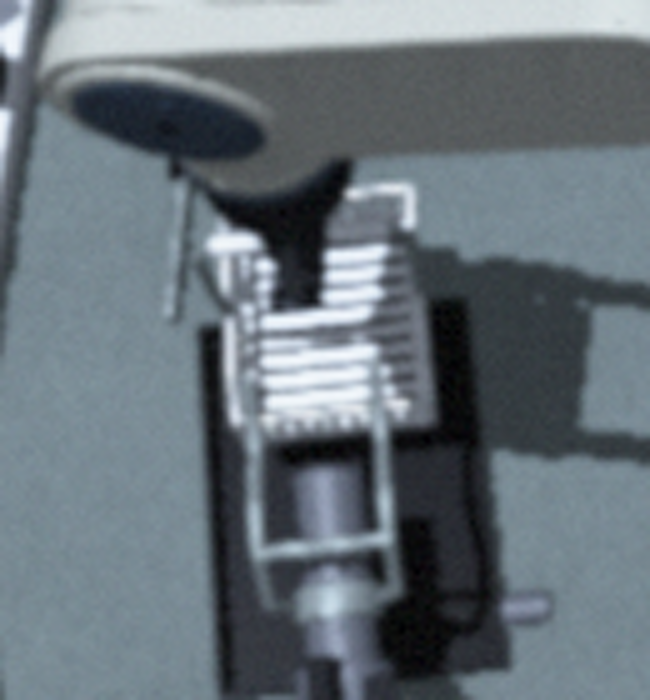

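View pics/top8.png

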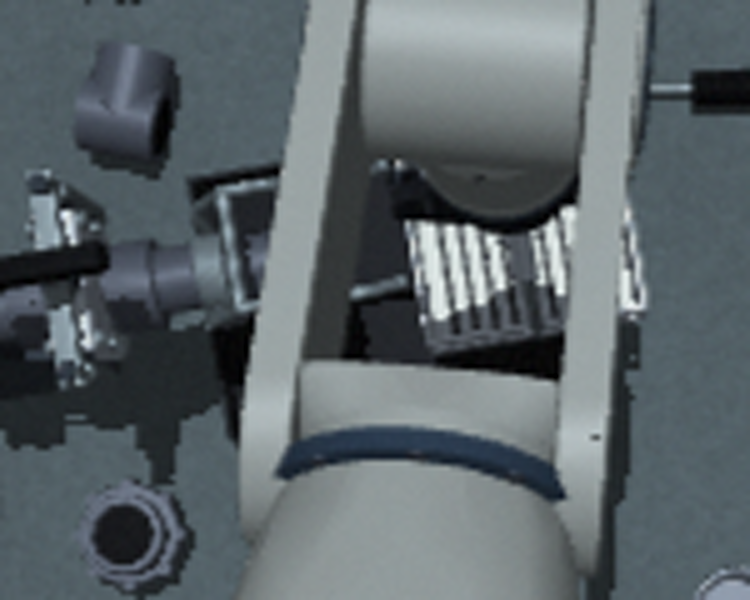

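```bash
python3 - <<'E'
from mv import *
s=status.sense();print(rotz(-RY)@(s['eef_pos']-RIG))
y=-264
print((proj('side',[rw([48,y,243]),rw([60,y-70,123]),rw([-60,y-70,123]),rw([60,y+70,123]),rw([-60,y+70,123])])-[150,150]+.5)*5-.5)
E
```

```text
[  -0.6065244  -265.5432621   247.61913119]
[[211.37749618 247.73168119]
 [215.89342517 201.90145235]
 [408.93722649 181.29822296]
 [229.99006358 423.42995814]
 [431.46103064 400.88221313]]
```

Predicted corner positions match the picture, so the basket is centred between the prongs to about 2 mm. Moving in over the tips.

>>> send_rows:
  plan:
    - [[-0.008, 0, -0.0005], [0, 0, 0], -1]
    - [[-0.021, 0, -0.0005], [0.001, 0, 0], -1]
    - [[-0.034, -0.0005, -0.001], [0.001, 0, -0.001], -1]
    - [[-0.047, -0.001, -0.001], [0.002, 0, -0.001], -1]
    - [[-0.059, -0.001, -0.0015], [0.002, 0.001, -0.001], -1]

```text
clock: 7.05
eef_pos: [628.3, 16.6, 249.5]
tcp_rot: [-3.14, -0.001, -1.39]
contact_force: [-0.1, -0.3, -2.7]
opening: 0.118
```

```bash
python3 - <<'E'
from mv import *
to(rw([0,-165,248]),RY-np.pi/2,-1,n=4)
E
```

```text
t 7.05 pos [628.3  16.6 249.5] rot [-3.14e+00 -1.00e-03 -1.39e+00] F [-0.1 -0.3 -2.7] op 0.118 rows needed 1.04
[[-0.0099, 0.0001, 0.0004], [-0.0, -0.0, 0.0], -1]
[[-0.0198, 0.0003, 0.0007], [-0.001, -0.0, 0.0], -1]
[[-0.0297, 0.0004, 0.0011], [-0.001, -0.0, 0.0], -1]
[[-0.0396, 0.0006, 0.0014], [-0.001, -0.001, 0.001], -1]
[[-0.0396, 0.0006, 0.0014], [-0.001, -0.001, 0.001], -1]
```

>>> send_rows:
  plan:
    - [[-0.011, 0, 0.0005], [0, 0, 0], -1]
    - [[-0.022, 0.0005, 0.0005], [-0.001, 0, 0], -1]
    - [[-0.032, 0.0005, 0.001], [-0.001, 0, 0], -1]
    - [[-0.0395, 0.0005, 0.0015], [-0.001, -0.001, 0.001], -1]
    - [[-0.0395, 0.0005, 0.0015], [-0.001, -0.001, 0.001], -1]

```text
clock: 7.47
eef_pos: [620.4, 57.0, 247.8]
tcp_rot: [-3.141, 0.001, -1.39]
contact_force: [1.0, -0.6, -3.1]
opening: 0.117
```

```bash
python3 - <<'E'
from mv import *
to(rw([0,-165,229]),RY-np.pi/2,-1,n=5)
im=viewer.grab_frame("side"); crop(im,150,150,130,140,5,f"pics/side9.png")
im=viewer.grab_frame("top"); crop(im,150,110,150,120,5,f"pics/top9.png")
E
```

```text
t 7.47 pos [620.4  57.  247.8] rot [-3.141e+00  1.000e-03 -1.390e+00] F [ 1.  -0.6 -3.1] op 0.117 rows needed 1
[[0.0003, 0.0, 0.0038], [-0.0, 0.0, 0.0], -1]
[[0.0006, 0.0, 0.0075], [-0.0, 0.0, 0.0], -1]
[[0.001, 0.0, 0.0113], [-0.0, 0.001, 0.0], -1]
[[0.0013, 0.0, 0.015], [-0.0, 0.001, 0.001], -1]
[[0.0016, 0.0, 0.0188], [-0.0, 0.001, 0.001], -1]
```

View pics/side9.png

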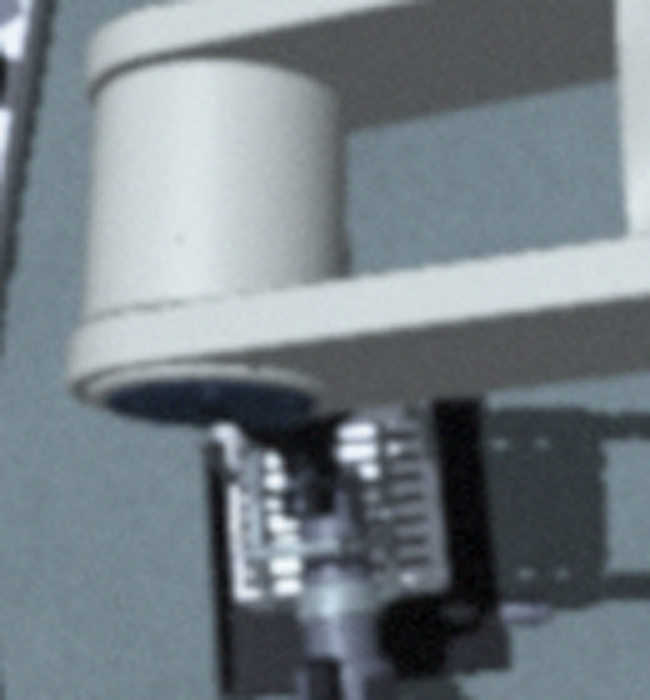

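The basket is in place around the spout, bar over the prongs. I'll lower it in stages, watching the force.

>>> send_rows:
  plan:
    - [[0.0005, 0, 0.004], [0, 0, 0], -1]
    - [[0.001, 0, 0.008], [0, 0, 0], -1]
    - [[0.001, 0, 0.012], [0, 0.001, 0], -1]
    - [[0.0015, 0, 0.016], [0, 0.001, 0.001], -1]
    - [[0.0015, 0, 0.019], [0, 0.001, 0.001], -1]

```text
clock: 7.98
eef_pos: [620.8, 53.6, 228.0]
tcp_rot: [3.141, -0.001, -1.392]
contact_force: [0.2, -0.1, -3.0]
opening: 0.118
```

```bash
python3 - <<'E'
from mv import *
to(rw([0,-165,223]),RY-np.pi/2,-1,n=4)
E
```

```text
t 7.98 pos [620.8  53.6 228. ] rot [ 3.141e+00 -1.000e-03 -1.392e+00] F [ 0.2 -0.1 -3. ] op 0.118 rows needed 1
[[-0.0005, -0.0, 0.0013], [0.0, -0.0, -0.0], -1]
[[-0.0009, -0.0001, 0.0025], [0.0, -0.0, -0.001], -1]
[[-0.0014, -0.0001, 0.0038], [0.0, -0.001, -0.001], -1]
[[-0.0019, -0.0002, 0.005], [0.0, -0.001, -0.001], -1]
[[-0.0019, -0.0002, 0.005], [0.0, -0.001, -0.001], -1]
```

>>> send_rows:
  plan:
    - [[-0.0005, 0, 0.001], [0, 0, 0], -1]
    - [[-0.001, 0, 0.0025], [0, 0, 0], -1]
    - [[-0.0015, 0, 0.004], [0, 0, -0.001], -1]
    - [[-0.002, 0, 0.005], [0, 0, -0.001], -1]
    - [[-0.002, 0, 0.005], [0, 0, -0.001], -1]

```text
clock: 8.4
eef_pos: [620.4, 55.7, 222.9]
tcp_rot: [3.141, -0.001, -1.391]
contact_force: [-0.4, -0.6, -3.6]
opening: 0.119
```

>>> send_rows:
  plan:
    - [[0, 0, 0.0005], [0, 0, 0], -1]
    - [[0, 0, 0.0005], [0, 0, 0], -1]
    - [[0, 0, 0.001], [0, 0, 0], -1]
    - [[0, 0, 0.001], [0, 0, 0], -1]
    - [[0, 0, 0.001], [0, 0, 0], -1]

```text
clock: 8.82
eef_pos: [620.6, 55.8, 222.3]
tcp_rot: [-3.142, -0.001, -1.391]
contact_force: [-0.8, 0.4, 1.4]
opening: 0.113
```

The weight came off at TCP z≈222 (force went from -3 to +1.4 N), so the bar is seated. I'll open just enough and look.

>>> send_rows:
  plan:
    - [[0, 0, 0], [0, 0, 0], -0.7]
    - [[0, 0, 0], [0, 0, 0], -0.6]
    - [[0, 0, 0], [0, 0, 0], -0.5]
    - [[0, 0, 0], [0, 0, 0], -0.4]
    - [[0, 0, 0], [0, 0, 0], -0.4]

```text
clock: 9.23
eef_pos: [620.6, 55.7, 222.3]
tcp_rot: [-3.141, -0.001, -1.391]
contact_force: [0.3, 0.4, 0.1]
opening: 0.302
```

>>> send_rows:
  plan:
    - [[0, 0, -0.002], [0, 0, 0], -0.4]
    - [[0, 0, -0.008], [0, 0, 0], -0.4]
    - [[0, 0, -0.016], [0, 0, 0], -0.4]
    - [[0, 0, -0.025], [0, 0, 0], -0.4]
    - [[0, 0, -0.035], [0, 0, 0], -0.4]

```text
clock: 9.65
eef_pos: [620.7, 55.8, 258.5]
tcp_rot: [-3.141, -0.001, -1.391]
contact_force: [-0.4, -0.7, -0.8]
opening: 0.298
```

>>> send_rows:
  plan:
    - [[0, 0, -0.025], [0, 0, 0], -0.4]
    - [[0, 0, -0.05], [0, 0, 0], -0.4]
    - [[0, 0, -0.08], [0, 0, 0], 0]
    - [[0, 0, -0.105], [0, 0, 0], 0.5]
    - [[0, 0, -0.12], [0, 0, 0], 1]

```text
clock: 10.07
eef_pos: [621.4, 56.0, 383.2]
tcp_rot: [-3.136, -0.001, -1.391]
contact_force: [-0.8, 0.9, 0.3]
opening: 0.712
```

```bash
python3 - <<'E'
from mv import *
to(rw([0,-22,375]),RY,1)
im=viewer.grab_frame("side"); crop(im,150,150,130,140,5,f"pics/side10.png")
im=viewer.grab_frame("top"); crop(im,150,110,150,120,5,f"pics/top10.png")
E
```

```text
t 10.07 pos [621.4  56.  383.2] rot [-3.136e+00 -1.000e-03 -1.391e+00] F [-0.8  0.9  0.3] op 0.712 rows needed 13.24
[[-0.0108, 0.0001, 0.0006], [-0.0, -0.0, -0.119], 1]
[[-0.0216, 0.0001, 0.0012], [-0.0, -0.001, -0.237], 1]
[[-0.0323, 0.0002, 0.0018], [-0.001, -0.001, -0.356], 1]
[[-0.0431, 0.0003, 0.0024], [-0.001, -0.002, -0.475], 1]
[[-0.0539, 0.0003, 0.003], [-0.001, -0.002, -0.593], 1]
```

View pics/side10.png

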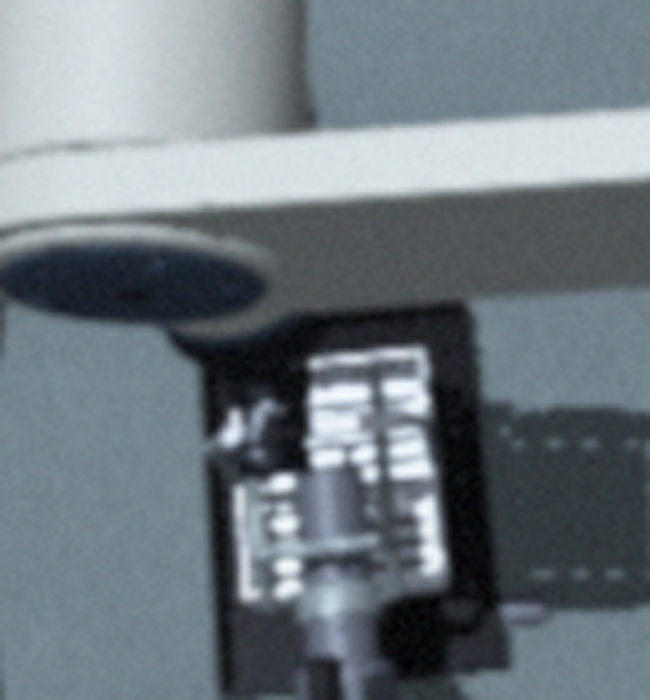

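View pics/top10.png

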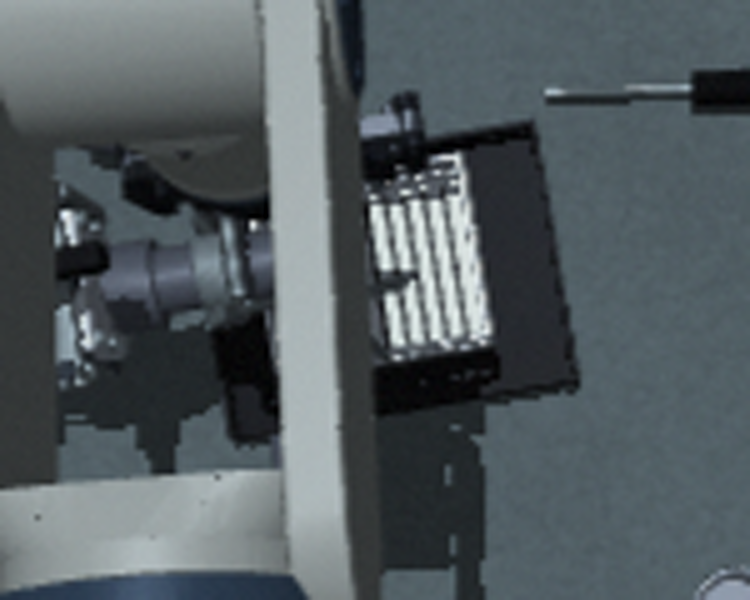

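The basket hangs on the prongs with the gripper clear. Next I'll turn and move to above the T-handle.

>>> send_rows:
  plan:
    - [[-0.011, 0, 0.0005], [0, 0, -0.119], 1]
    - [[-0.0215, 0, 0.001], [0, -0.001, -0.237], 1]
    - [[-0.0325, 0, 0.002], [0, -0.001, -0.356], 1]
    - [[-0.043, 0, 0.0025], [0, -0.002, -0.475], 1]
    - [[-0.054, 0, 0.003], [0, -0.002, -0.593], 1]

```text
clock: 10.58
eef_pos: [611.7, 109.5, 379.3]
tcp_rot: [-3.137, -0.003, -0.792]
contact_force: [0.6, -0.2, -0.4]
opening: 1.0
```

```bash
python3 - <<'E'
from mv import *
to(rw([0,-20,375]),RY,1)
E
```

```text
t 10.58 pos [611.7 109.5 379.3] rot [-3.137e+00 -3.000e-03 -7.920e-01] F [ 0.6 -0.2 -0.4] op 1.0 rows needed 8.19
[[-0.0092, -0.0061, 0.0005], [-0.0, -0.001, -0.119], 1]
[[-0.0183, -0.0122, 0.0011], [-0.001, -0.001, -0.237], 1]
[[-0.0275, -0.0183, 0.0016], [-0.001, -0.002, -0.356], 1]
[[-0.0367, -0.0245, 0.0021], [-0.001, -0.002, -0.475], 1]
[[-0.0458, -0.0306, 0.0026], [-0.002, -0.003, -0.593], 1]
```

>>> send_rows:
  plan:
    - [[-0.009, -0.006, 0.0005], [0, -0.001, -0.119], 1]
    - [[-0.0185, -0.012, 0.001], [-0.001, -0.001, -0.237], 1]
    - [[-0.0275, -0.0185, 0.0015], [-0.001, -0.002, -0.356], 1]
    - [[-0.0365, -0.0245, 0.002], [-0.001, -0.002, -0.475], 1]
    - [[-0.046, -0.0305, 0.0025], [-0.002, -0.003, -0.593], 1]

```text
clock: 11.0
eef_pos: [600.6, 164.0, 376.0]
tcp_rot: [-3.141, -0.0, -0.193]
contact_force: [0.2, -0.2, 0.0]
opening: 1.0
```

```bash
python3 - <<'E'
from mv import *
to(rw([0,-20,360]),RY,1,n=4)
im=viewer.grab_frame("side"); cv2.imwrite("pics/side11.png",cv2.resize(im,None,fx=1.5,fy=1.5)[:,:,::-1])
im=viewer.grab_frame("top"); cv2.imwrite("pics/top11.png",cv2.resize(im,None,fx=1.5,fy=1.5)[:,:,::-1])
E
```

```text
t 11.0 pos [600.6 164.  376. ] rot [-3.141 -0.    -0.193] F [ 0.2 -0.2  0. ] op 1.0 rows needed 3.15
[[-0.0031, -0.0081, 0.004], [-0.0, -0.0, -0.093], 1]
[[-0.0062, -0.0162, 0.008], [-0.0, -0.0, -0.187], 1]
[[-0.0093, -0.0242, 0.012], [-0.001, -0.0, -0.28], 1]
[[-0.0124, -0.0323, 0.0161], [-0.001, -0.001, -0.373], 1]
[[-0.0124, -0.0323, 0.0161], [-0.001, -0.001, -0.373], 1]
```

View pics/side11.png

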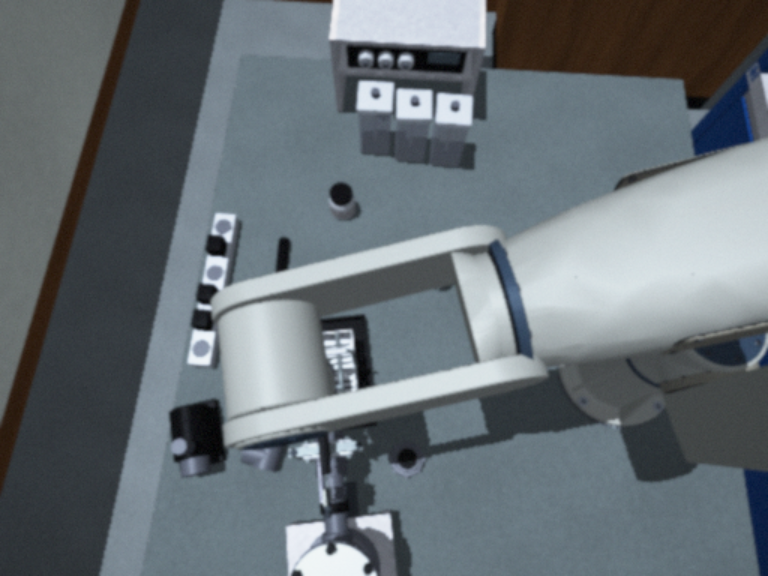

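View pics/top11.png

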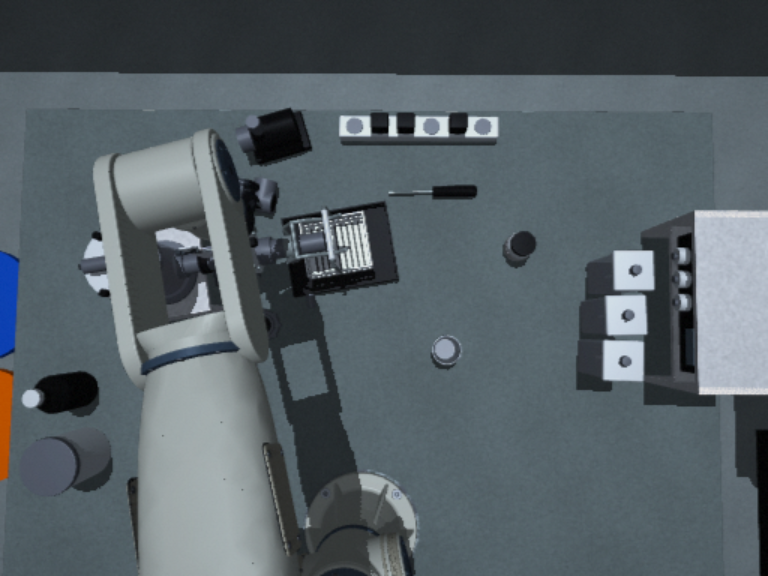

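Both views show the basket under the spout and the bystanders undisturbed. A zoom on the hang before touching the gate:

```bash
python3 - <<'E'
from mv import *
im=viewer.grab_frame("top"); crop(im,170,125,110,85,7,"pics/top12.png")
P=[rw([48,-165,226]),rw([-48,-165,226])]+[rw([a*60,-165+b*70,100]) for a,b in((1,1),(1,-1),(-1,-1),(-1,1))]
print((proj('top',P)-[170,125]+.5)*7-.5)
E
```

```text
[[317.76553298 105.03438567]
 [355.83978781 335.08483416]
 [200.31739943 160.53482736]
 [502.96683423 108.34392624]
 [546.86013173 366.61783396]
 [242.32318951 419.09623145]]
```

View pics/top12.png

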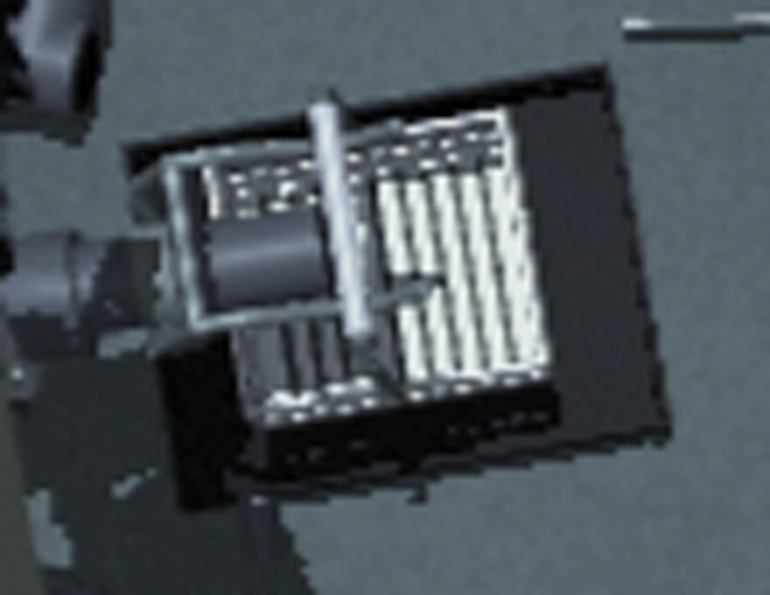

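>>> send_rows:
  plan:
    - [[-0.003, -0.008, 0.002], [0, 0, -0.093], 1]
    - [[-0.006, -0.016, 0.003], [0, 0, -0.187], 1]
    - [[-0.0095, -0.024, 0.004], [-0.001, 0, -0.28], 1]
    - [[-0.0125, -0.0325, 0.006], [-0.001, -0.001, -0.373], 1]
    - [[-0.0125, -0.0325, 0.006], [-0.001, -0.001, -0.373], 1]

```text
clock: 11.57
eef_pos: [594.7, 198.6, 369.6]
tcp_rot: [3.141, 0.001, 0.172]
contact_force: [-0.8, -0.3, 0.6]
opening: 1.002
```

The hang matches prediction: the bar ends are at (322,103) and (357,333) against predicted (318,105) and (356,335), and the rim corners are within ~1 px. Descending onto the T-handle.

```bash
python3 - <<'E'
from mv import *
to(rw([0,-20,278]),RY,1,n=4)
E
```

```text
t 11.57 pos [594.7 198.6 369.6] rot [3.141e+00 1.000e-03 1.720e-01] F [-0.8 -0.3  0.6] op 1.002 rows needed 2.41
[[0.0, 0.0001, 0.0229], [0.0, 0.0, -0.002], 1]
[[0.0, 0.0002, 0.0458], [0.0, 0.001, -0.004], 1]
[[0.0, 0.0003, 0.0687], [0.0, 0.001, -0.006], 1]
[[0.0, 0.0005, 0.0916], [0.0, 0.001, -0.008], 1]
[[0.0, 0.0005, 0.0916], [0.0, 0.001, -0.008], 1]
```

>>> send_rows:
  plan:
    - [[0, 0, 0.02], [0, 0, -0.002], 1]
    - [[0, 0, 0.045], [0, 0.001, -0.004], 1]
    - [[0, 0, 0.068], [0, 0.001, -0.006], 1]
    - [[0, 0.0005, 0.085], [0, 0.001, -0.008], 1]
    - [[0, 0.0005, 0.0915], [0, 0.001, -0.008], 1]

```text
clock: 11.98
eef_pos: [593.5, 196.6, 275.1]
tcp_rot: [3.14, 0.004, 0.174]
contact_force: [-0.3, -0.6, -0.8]
opening: 1.001
```

```bash
python3 - <<'E'
from mv import *
to(rw([0,-20,278]),RY,1)
im=viewer.grab_frame("side"); crop(im,180,260,70,90,6,"pics/side13.png")
im=viewer.grab_frame("top"); crop(im,90,100,120,100,6,"pics/top13.png")
E
```

```text
t 11.98 pos [593.5 196.6 275.1] rot [3.14  0.004 0.174] F [-0.3 -0.6 -0.8] op 1.001 rows needed 1
[[0.0014, -0.0013, -0.0029], [0.001, 0.004, -0.006], 1]
[[0.0014, -0.0013, -0.0029], [0.001, 0.004, -0.006], 1]
[[0.0014, -0.0013, -0.0029], [0.001, 0.004, -0.006], 1]
[[0.0014, -0.0013, -0.0029], [0.001, 0.004, -0.006], 1]
[[0.0014, -0.0013, -0.0029], [0.001, 0.004, -0.006], 1]
```

View pics/side13.png

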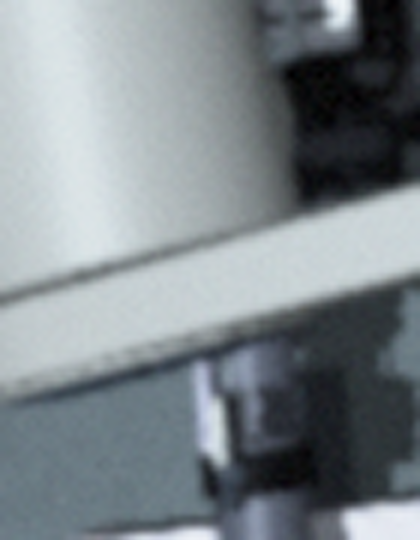

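View pics/top13.png

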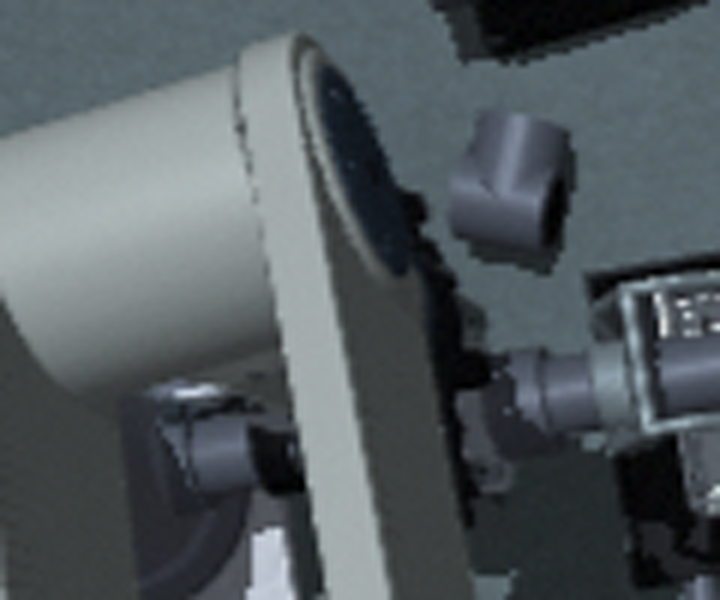

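The grip pose is right, but the arm hides the clip in the top view. I'll refine the clip's height from the averaged unobstructed images by overlaying wireframes.

```bash
cat > ov.py <<'E'
from mv import *
def ov(n,x,y,w,h,s,name,boxes,bias,g=.6):
    a=np.load(n+"avg.npy")[y:y+h,x:x+w]; a=255*(a/255)**g
    c=np.ascontiguousarray(cv2.resize(a.clip(0,255).astype(np.uint8),None,fx=s,fy=s,interpolation=cv2.INTER_NEAREST)[:,:,::-1])
    for (x0,x1,y0,y1,z0,z1,col) in boxes:
        P=np.array([rw([a,b,d]) for a in(x0,x1) for b in (y0,y1) for d in(z0,z1)])
        q=((proj(n,P)+bias-[x,y]+.5)*s).astype(int)
        for i in range(8):
            for k in(1,2,4):
                j=i^k
                if j>i: cv2.line(c,tuple(map(int,q[i])),tuple(map(int,q[j])),col,1,cv2.LINE_AA)
    for i in range(0,w,5): cv2.putText(c,str(x+i),(i*s,10),0,.35,(0,255,255),1)
    for i in range(0,h,5): cv2.putText(c,str(y+i),(0,i*s+12),0,.35,(0,255,255),1)
    cv2.imwrite(name,c)
E
python3 - <<'E'
from ov import *
for zc in (298,306):
  B=[(-3,3,60,82,270,332,(255,255,0)),(-5,5,60,90,zc-2.5,zc+2.5,(0,0,255)),(-8,8,-40,40,266,284,(0,255,0))]
  ov("top",114,156,32,18,24,f"pics/ovt{zc}.png",B,[.6,.1])
ov("side",204,308,24,42,14,"pics/ovs.png",B,[-.4,0])
E
```

```text
(no output)
```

View pics/ovt298.png

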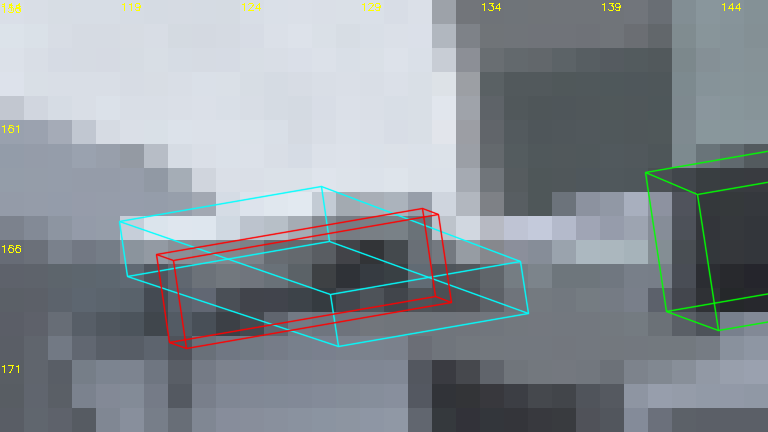

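View pics/ovt306.png

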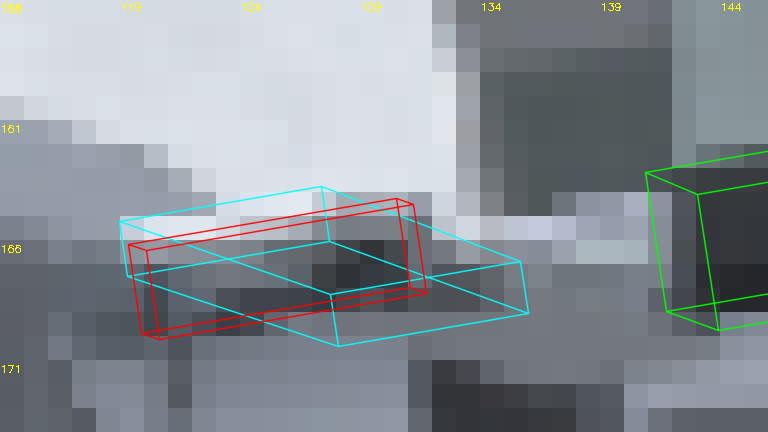

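View pics/ovs.png

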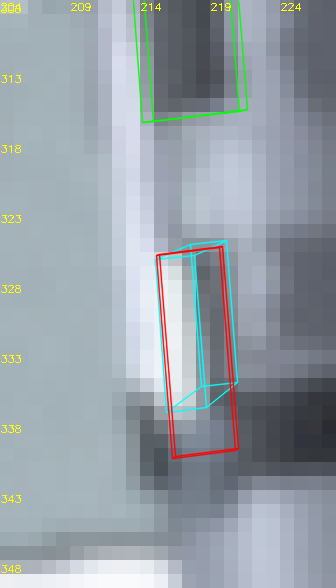

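The overlay puts the clip mid-height at about 302 ± 4 mm, which isn't tight enough. I'll measure it by touch: straddle the scale plate with the fingers, self-centre on it, then lower the fingertips onto the clip's shoulders. First I need to back off.

>>> send_rows:
  plan:
    - [[0.001, 0, -0.02], [0, 0.002, -0.003], 1]
    - [[0.001, 0, -0.045], [0, 0.004, -0.006], 1]
    - [[0.001, 0, -0.072], [0, 0.004, -0.006], 1]
    - [[0.001, 0, -0.095], [0, 0.004, -0.006], 0.5]
    - [[0.001, 0, -0.105], [0, 0.004, -0.006], 0]

```text
clock: 12.5
eef_pos: [596.9, 197.5, 387.4]
tcp_rot: [-3.141, -0.008, 0.18]
contact_force: [0.0, 0.8, 0.6]
opening: 0.749
```

```bash
python3 - <<'E'
from mv import *
to(rw([0,76,380]),RY,-0.4,n=5)
E
```

```text
t 12.5 pos [596.9 197.5 387.4] rot [-3.141 -0.008  0.18 ] F [0.  0.8 0.6] op 0.749 rows needed 2.56
[[-0.0004, -0.0194, 0.0015], [-0.0, -0.002, -0.0], -0.4]
[[-0.0009, -0.0388, 0.003], [-0.0, -0.003, -0.0], -0.4]
[[-0.0013, -0.0582, 0.0044], [-0.0, -0.005, -0.0], -0.4]
[[-0.0017, -0.0776, 0.0059], [-0.0, -0.007, -0.0], -0.4]
[[-0.0022, -0.097, 0.0074], [-0.0, -0.008, -0.0], -0.4]
```

>>> send_rows:
  plan:
    - [[-0.0005, -0.022, 0.001], [0, -0.002, 0], -0.4]
    - [[-0.001, -0.046, 0.002], [0, -0.003, 0], -0.4]
    - [[-0.0015, -0.07, 0.003], [0, -0.005, 0], -0.4]
    - [[-0.002, -0.09, 0.005], [0, -0.007, 0], -0.4]
    - [[-0.002, -0.097, 0.0075], [0, -0.008, 0], -0.4]

```text
clock: 12.92
eef_pos: [577.3, 294.8, 380.3]
tcp_rot: [-3.14, -0.001, 0.18]
contact_force: [-1.4, 0.7, -0.1]
opening: 0.299
```

```bash
python3 - <<'E'
from mv import *
to(rw([0,76,358]),RY,-0.4,n=3)
im=viewer.grab_frame("side"); crop(im,180,280,80,80,7,"pics/side14.png")
im=viewer.grab_frame("top"); crop(im,80,110,110,90,6,"pics/top14.png")
E
```

```text
t 12.92 pos [577.3 294.8 380.3] rot [-3.14e+00 -1.00e-03  1.80e-01] F [-1.4  0.7 -0.1] op 0.299 rows needed 1
[[-0.0001, 0.0008, 0.0074], [-0.0, -0.0, -0.0], -0.4]
[[-0.0001, 0.0015, 0.0149], [-0.001, -0.001, -0.0], -0.4]
[[-0.0002, 0.0023, 0.0223], [-0.001, -0.001, -0.0], -0.4]
[[-0.0002, 0.0023, 0.0223], [-0.001, -0.001, -0.0], -0.4]
[[-0.0002, 0.0023, 0.0223], [-0.001, -0.001, -0.0], -0.4]
```

View pics/side14.png

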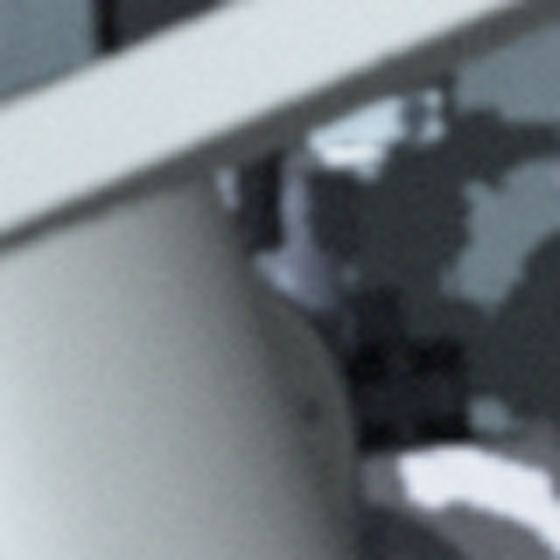

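View pics/top14.png

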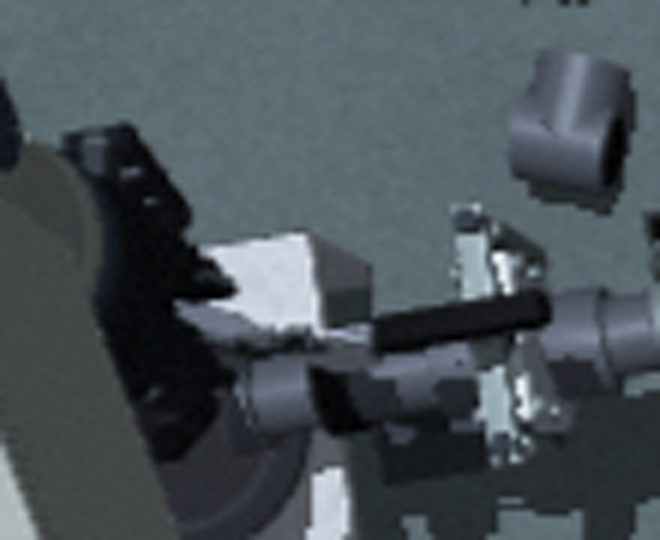

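The top view shows the gripper just behind and above the scale plate. Lowering so that the fingers straddle the plate's top.

>>> send_rows:
  plan:
    - [[0, 0.001, 0.008], [0, 0, 0], -0.4]
    - [[0, 0.0015, 0.016], [-0.001, -0.001, 0], -0.4]
    - [[0, 0.002, 0.023], [-0.001, -0.001, 0], -0.4]
    - [[0, 0.002, 0.029], [-0.001, -0.001, 0], -0.4]
    - [[0, 0.002, 0.034], [-0.001, -0.001, 0], -0.4]

```text
clock: 13.43
eef_pos: [577.7, 290.5, 344.3]
tcp_rot: [3.14, 0.002, 0.18]
contact_force: [0.9, 0.1, 0.2]
opening: 0.3
```

>>> send_rows:
  plan:
    - [[0, 0, 0], [0, 0, 0], -0.5]
    - [[0, 0, 0], [0, 0, 0], -0.7]
    - [[0, 0, 0], [0, 0, 0], -0.8]
    - [[0, 0, 0], [0, 0, 0], -1]
    - [[0, 0, 0], [0, 0, 0], -1]
  squeeze: 20

```text
clock: 13.85
eef_pos: [579.3, 290.7, 344.8]
tcp_rot: [3.14, -0.002, 0.179]
contact_force: [7.2, 0.5, -4.7]
opening: 0.026
```

```bash
python3 - <<'E'
from mv import *
s=status.sense();print(rotz(-RY)@(s['eef_pos']-RIG), rotz(-RY)@s['contact_force'],s['opening'],s['wrist_torque'])
E
```

```text
[  1.46366914  73.84667124 344.79917743] [ 7.12606859 -0.81285954 -4.69572526] 0.026178618344918084 [ 0.17470587 -1.14820527 -0.00186918]
```

The fingers clamped the plate, which sits about 1.5 mm further in rig +x than my estimate. I'll relax the side load and re-measure.

>>> send_rows:
  plan:
    - [[0.001, 0, 0], [0, 0, 0], -1]
    - [[0.001, 0, 0], [0, 0, 0], -1]
    - [[0.001, 0, 0], [0, 0, 0], -1]
    - [[0.001, 0, 0], [0, 0, 0], -1]
    - [[0.001, 0, 0], [0, 0, 0], -1]

```text
clock: 14.27
eef_pos: [579.5, 290.7, 344.8]
tcp_rot: [3.14, 0.0, 0.18]
contact_force: [-4.8, -1.3, 0.4]
opening: 0.022
```

```bash
python3 - <<'E'
from mv import *
s=status.sense();print(rotz(-RY)@(s['eef_pos']-RIG), rotz(-RY)@s['contact_force'],s['opening'],s['wrist_torque'])
E
```

```text
[  1.62751218  73.83917867 344.78047208] [-4.98402944 -0.41162646  0.43563753] 0.022294001886237397 [-0.23764662  0.92384461 -0.05331943]
```

>>> send_rows:
  plan:
    - [[0, 0, 0], [0, 0, 0], -0.88]
    - [[0, 0, 0], [0, 0, 0], -0.88]
    - [[0, 0, 0], [0, 0, 0], -0.88]
    - [[0, 0, 0.003], [0, 0, 0], -0.88]
    - [[0, 0, 0.006], [0, 0, 0], -0.88]

```text
clock: 14.68
eef_pos: [579.8, 290.8, 338.9]
tcp_rot: [3.14, -0.001, 0.18]
contact_force: [0.2, 0.4, -1.1]
opening: 0.06
```

>>> send_rows:
  plan:
    - [[0, 0, 0.001], [0, 0, 0], -0.88]
    - [[0, 0, 0.002], [0, 0, 0], -0.88]
    - [[0, 0, 0.003], [0, 0, 0], -0.88]
    - [[0, 0, 0.004], [0, 0, 0], -0.88]
    - [[0, 0, 0.004], [0, 0, 0], -0.88]

```text
clock: 15.1
eef_pos: [579.7, 290.8, 334.6]
tcp_rot: [3.14, -0.001, 0.18]
contact_force: [-0.6, 0.3, -0.0]
opening: 0.057
```

>>> send_rows:
  plan:
    - [[0, 0, 0.001], [0, 0, 0], -0.88]
    - [[0, 0, 0.002], [0, 0, 0], -0.88]
    - [[0, 0, 0.003], [0, 0, 0], -0.88]
    - [[0, 0, 0.003], [0, 0, 0], -0.88]
    - [[0, 0, 0.003], [0, 0, 0], -0.88]

```text
clock: 15.52
eef_pos: [579.7, 290.8, 331.6]
tcp_rot: [3.14, -0.001, 0.18]
contact_force: [-1.6, -0.0, 0.2]
opening: 0.06
```

>>> send_rows:
  plan:
    - [[0, 0, 0.001], [0, 0, 0], -0.88]
    - [[0, 0, 0.002], [0, 0, 0], -0.88]
    - [[0, 0, 0.003], [0, 0, 0], -0.88]
    - [[0, 0, 0.003], [0, 0, 0], -0.88]
    - [[0, 0, 0.003], [0, 0, 0], -0.88]

```text
clock: 15.93
eef_pos: [579.7, 290.8, 328.4]
tcp_rot: [3.14, -0.0, 0.18]
contact_force: [-0.6, 0.5, -0.3]
opening: 0.063
```

Tip now ≈ 306.5. Continuing in 2–3 mm steps.

>>> send_rows:
  plan:
    - [[0, 0, 0.001], [0, 0, 0], -0.88]
    - [[0, 0, 0.002], [0, 0, 0], -0.88]
    - [[0, 0, 0.0025], [0, 0, 0], -0.88]
    - [[0, 0, 0.0025], [0, 0, 0], -0.88]
    - [[0, 0, 0.0025], [0, 0, 0], -0.88]

```text
clock: 16.35
eef_pos: [579.7, 290.7, 325.9]
tcp_rot: [3.14, -0.0, 0.18]
contact_force: [1.4, -0.0, 1.0]
opening: 0.058
```

>>> send_rows:
  plan:
    - [[0, 0, 0.001], [0, 0, 0], -0.88]
    - [[0, 0, 0.002], [0, 0, 0], -0.88]
    - [[0, 0, 0.0025], [0, 0, 0], -0.88]
    - [[0, 0, 0.0025], [0, 0, 0], -0.88]
    - [[0, 0, 0.0025], [0, 0, 0], -0.88]

```text
clock: 16.77
eef_pos: [579.6, 290.7, 323.4]
tcp_rot: [3.14, -0.0, 0.18]
contact_force: [0.1, -0.6, 0.8]
opening: 0.059
```

>>> send_rows:
  plan:
    - [[0, 0, 0.001], [0, 0, 0], -0.88]
    - [[0, 0, 0.002], [0, 0, 0], -0.88]
    - [[0, 0, 0.0025], [0, 0, 0], -0.88]
    - [[0, 0, 0.0025], [0, 0, 0], -0.88]
    - [[0, 0, 0.0025], [0, 0, 0], -0.88]

```text
clock: 17.18
eef_pos: [579.7, 290.8, 323.3]
tcp_rot: [3.14, -0.002, 0.18]
contact_force: [-5.1, -2.3, 14.7]
opening: 0.06
```

>>> send_rows:
  plan:
    - [[0, 0, 0.001], [0, 0, 0], -0.88]
    - [[0, 0, 0.002], [0, 0, 0], -0.88]
    - [[0, 0, 0.0025], [0, 0, 0], -0.88]
    - [[0, 0, 0.0025], [0, 0, 0], -0.88]
    - [[0, 0, 0.0025], [0, 0, 0], -0.88]

```text
clock: 17.6
eef_pos: [580.0, 290.9, 323.3]
tcp_rot: [3.141, -0.004, 0.18]
contact_force: [-5.7, -2.3, 15.7]
opening: 0.059
```

Contact at TCP z = 323.3 (15 N up). The wrist moment should show where along x the contact is.

```bash
python3 - <<'E'
from mv import *
for _ in range(1):
    s=status.sense();Rm=rotz(-RY)
    f=Rm@s['contact_force'];t=Rm@s['wrist_torque'];print((Rm@(s['eef_pos']-RIG)).round(2),f.round(2),t.round(3),s['opening'])
    for L in (.17,.18,.19): print(L,'x=',1000*(-L*f[0]-t[1])/f[2],'y=',1000*(t[0]+(-L)*f[1]*1)/f[2])
E
```

```text
[  2.14  73.88 323.28] [-6.02 -1.21 15.71] [-0.267  0.943  0.035] 0.05920064100479807
0.17 x= 5.146389839711363 y= -3.8827058067919498
0.18 x= 8.980789263832648 y= -3.1120462314469495
0.19 x= 12.815188687953949 y= -2.341386656101948
```

The contact is on the +x finger only, so it may be the thumbscrew or another part rather than the clip's shoulder. I'll test again with just the -x finger over the -x shoulder and the other finger well clear.

>>> send_rows:
  plan:
    - [[-0.0005, 0, -0.003], [0, 0, 0], -0.88]
    - [[-0.0005, 0, -0.008], [0, 0, 0], -0.88]
    - [[-0.0005, 0, -0.012], [0, 0.004, 0], -0.8]
    - [[-0.0005, 0, -0.012], [0, 0.004, 0], -0.6]
    - [[-0.0005, 0, -0.012], [0, 0.004, 0], -0.44]

```text
clock: 18.02
eef_pos: [579.5, 290.8, 335.2]
tcp_rot: [3.141, -0.008, 0.18]
contact_force: [-0.2, 0.3, 0.0]
opening: 0.281
```

```bash
python3 - <<'E'
from mv import *
s=status.sense();Rm=rotz(-RY);print((Rm@(s['eef_pos']-RIG)).round(2))
to(rw([11,73.8,335]),RY,-0.44,n=3)
E
```

```text
[  1.64  73.93 335.23]
t 18.02 pos [579.5 290.8 335.2] rot [ 3.141 -0.008  0.18 ] F [-0.2  0.3  0. ] op 0.281 rows needed 1
[[0.0031, 0.0, 0.0001], [0.0, -0.003, -0.0], -0.44]
[[0.0062, 0.0001, 0.0002], [0.0, -0.006, -0.0], -0.44]
[[0.0094, 0.0001, 0.0003], [0.0, -0.008, -0.0], -0.44]
[[0.0094, 0.0001, 0.0003], [0.0, -0.008, -0.0], -0.44]
[[0.0094, 0.0001, 0.0003], [0.0, -0.008, -0.0], -0.44]
```

>>> send_rows:
  plan:
    - [[0.003, 0, 0], [0, -0.003, 0], -0.44]
    - [[0.006, 0, 0], [0, -0.006, 0], -0.44]
    - [[0.0095, 0, 0], [0, -0.008, 0], -0.44]
    - [[0.0095, 0, 0], [0, -0.008, 0], -0.44]
    - [[0.0095, 0, 0], [0, -0.008, 0], -0.44]

```text
clock: 18.43
eef_pos: [589.1, 292.5, 334.9]
tcp_rot: [3.141, 0.0, 0.179]
contact_force: [0.5, 0.1, -0.6]
opening: 0.279
```

>>> send_rows:
  plan:
    - [[0, 0, 0.003], [0, 0, 0], -0.44]
    - [[0, 0, 0.006], [0, 0, 0], -0.44]
    - [[0, 0, 0.008], [0, 0, 0], -0.44]
    - [[0, 0, 0.009], [0, 0, 0], -0.44]
    - [[0, 0, 0.009], [0, 0, 0], -0.44]

```text
clock: 18.85
eef_pos: [588.9, 292.4, 325.5]
tcp_rot: [3.141, 0.001, 0.179]
contact_force: [0.1, -0.9, 0.0]
opening: 0.28
```

>>> send_rows:
  plan:
    - [[0, 0, 0.001], [0, 0, 0], -0.44]
    - [[0, 0, 0.002], [0, 0, 0], -0.44]
    - [[0, 0, 0.003], [0, 0, 0], -0.44]
    - [[0, 0, 0.003], [0, 0, 0], -0.44]
    - [[0, 0, 0.003], [0, 0, 0], -0.44]

```text
clock: 19.27
eef_pos: [588.9, 292.5, 323.1]
tcp_rot: [3.141, 0.0, 0.179]
contact_force: [-1.9, -1.9, 4.9]
opening: 0.281
```

>>> send_rows:
  plan:
    - [[0, 0, 0.002], [0, 0, 0], -0.44]
    - [[0, 0, 0.002], [0, 0, 0], -0.44]
    - [[0, 0, 0.002], [0, 0, 0], -0.44]
    - [[0, 0, 0.002], [0, 0, 0], -0.44]
    - [[0, 0, 0.002], [0, 0, 0], -0.44]

```text
clock: 19.68
eef_pos: [589.0, 292.5, 323.0]
tcp_rot: [3.141, -0.001, 0.179]
contact_force: [-4.0, -2.2, 11.5]
opening: 0.28
```

```bash
python3 - <<'E'
from mv import *
s=status.sense();Rm=rotz(-RY)
f=Rm@s['contact_force'];t=Rm@s['wrist_torque'];print((Rm@(s['eef_pos']-RIG)).round(2),f.round(2),t.round(3),s['opening'])
for L in (.17,.18,.19): print(L,'x=',1000*(-L*f[0]-t[1])/f[2],'y=',1000*(t[0]+(-L)*f[1]*1)/f[2])
im=viewer.grab_frame("top"); crop(im,80,110,110,90,6,"pics/top15.png")
E
```

```text
[ 11.27  73.87 323.01] [-4.33 -1.46 11.54] [-0.234  0.894  0.03 ] 0.27979362877461067
0.17 x= -13.745935566219947 y= 1.2614124706956968
0.18 x= -9.99533499207374 y= 2.5284972843224423
0.19 x= -6.244734417927535 y= 3.7955820979491928
```

View pics/top15.png

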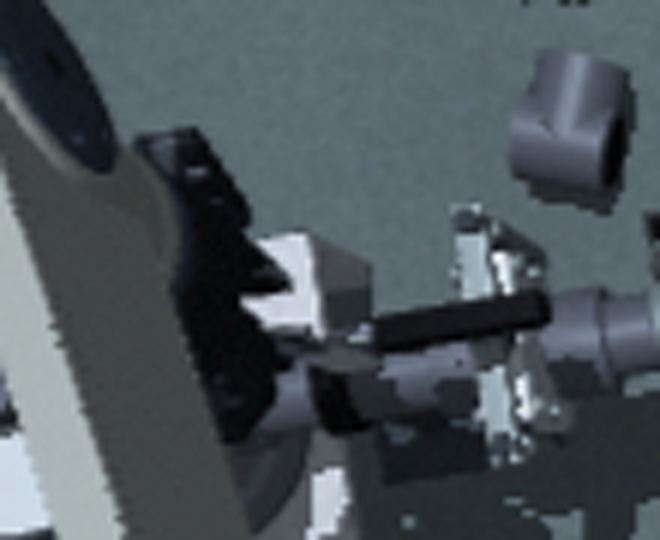

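Both shoulders touch at the same height (TCP ≈ 323.2), so this is the clip's top. To calibrate the fingertip offset I'll touch the plate's top (known to be 332) with the same finger.

>>> send_rows:
  plan:
    - [[0, 0, -0.012], [0, 0, 0], -0.44]
    - [[0, 0, -0.026], [0, 0, 0], -0.44]
    - [[0, 0, -0.038], [0, 0, 0], -0.44]
    - [[0.005, 0, -0.038], [0, 0, 0], -0.44]
    - [[0.0085, 0, -0.038], [0, 0, 0], -0.44]

```text
clock: 20.15
eef_pos: [598.1, 294.3, 361.9]
tcp_rot: [-3.141, -0.003, 0.18]
contact_force: [0.1, 0.0, -0.1]
opening: 0.28
```

```bash
python3 - <<'E'
from mv import *
to(rw([20,72,356]),RY,-0.44,n=2)
E
```

```text
t 20.15 pos [598.1 294.3 361.9] rot [-3.141e+00 -3.000e-03  1.800e-01] F [ 0.1  0.  -0.1] op 0.28 rows needed 1
[[-0.0003, 0.001, 0.0029], [-0.0, -0.002, -0.0], -0.44]
[[-0.0006, 0.002, 0.0059], [-0.0, -0.003, -0.0], -0.44]
[[-0.0006, 0.002, 0.0059], [-0.0, -0.003, -0.0], -0.44]
[[-0.0006, 0.002, 0.0059], [-0.0, -0.003, -0.0], -0.44]
[[-0.0006, 0.002, 0.0059], [-0.0, -0.003, -0.0], -0.44]
```

>>> send_rows:
  plan:
    - [[-0.0005, 0.001, 0.003], [0, -0.002, 0], -0.44]
    - [[-0.0005, 0.002, 0.006], [0, -0.003, 0], -0.44]
    - [[-0.0005, 0.002, 0.006], [0, -0.003, 0], -0.44]
    - [[-0.0005, 0.002, 0.006], [0, -0.003, 0], -0.44]
    - [[-0.0005, 0.002, 0.006], [0, -0.003, 0], -0.44]

```text
clock: 20.57
eef_pos: [597.7, 292.1, 355.3]
tcp_rot: [3.142, 0.001, 0.179]
contact_force: [-0.1, -0.9, -1.0]
opening: 0.28
```

>>> send_rows:
  plan:
    - [[0, 0, 0.001], [0, 0, 0], -0.44]
    - [[0, 0, 0.002], [0, 0, 0], -0.44]
    - [[0, 0, 0.003], [0, 0, 0], -0.44]
    - [[0, 0, 0.003], [0, 0, 0], -0.44]
    - [[0, 0, 0.003], [0, 0, 0], -0.44]

```text
clock: 20.98
eef_pos: [597.7, 292.1, 353.9]
tcp_rot: [-3.141, -0.0, 0.18]
contact_force: [-2.4, -1.7, 8.9]
opening: 0.282
```

The plate top reads TCP 354.0, i.e. exactly a 22.0 mm tip offset. So the clip top is at 301.2, its mid-height at 298.7, and the gate travel needed is about 23.7 mm. Going back to the T-handle.

>>> send_rows:
  plan:
    - [[0, 0, -0.008], [0, 0, 0], -0.44]
    - [[0, 0, -0.02], [0, 0, 0], -0.2]
    - [[-0.004, 0.012, -0.026], [0, 0, 0], 0]
    - [[-0.009, 0.03, -0.026], [0, 0, 0], 0.5]
    - [[-0.014, 0.05, -0.026], [0, 0, 0], 1]

```text
clock: 21.4
eef_pos: [592.7, 239.1, 380.4]
tcp_rot: [-3.141, -0.001, 0.181]
contact_force: [-0.9, -0.4, 0.1]
opening: 0.769
```

```bash
python3 - <<'E'
from mv import *
to(rw([1.3,0,372]),RY,1,n=3)
E
```

```text
t 21.4 pos [592.7 239.1 380.4] rot [-3.141e+00 -1.000e-03  1.810e-01] F [-0.9 -0.4  0.1] op 0.769 rows needed 1
[[-0.0014, 0.0069, 0.0028], [-0.0, -0.0, 0.0], 1]
[[-0.0027, 0.0138, 0.0056], [-0.0, -0.001, 0.0], 1]
[[-0.0041, 0.0207, 0.0084], [-0.0, -0.001, 0.001], 1]
[[-0.0041, 0.0207, 0.0084], [-0.0, -0.001, 0.001], 1]
[[-0.0041, 0.0207, 0.0084], [-0.0, -0.001, 0.001], 1]
```

>>> send_rows:
  plan:
    - [[-0.0015, 0.007, 0.003], [0, 0, 0], 1]
    - [[-0.0025, 0.014, 0.0055], [0, -0.001, 0], 1]
    - [[-0.004, 0.0205, 0.0085], [0, -0.001, 0.001], 1]
    - [[-0.004, 0.0205, 0.0085], [0, -0.001, 0.001], 1]
    - [[-0.004, 0.0205, 0.0085], [0, -0.001, 0.001], 1]

```text
clock: 21.82
eef_pos: [592.4, 218.1, 371.4]
tcp_rot: [-3.141, 0.001, 0.179]
contact_force: [-0.2, 0.9, -0.7]
opening: 0.998
```

```bash
python3 - <<'E'
from mv import *
to(rw([1.3,0,278]),RY,1,n=5)
E
```

```text
t 21.82 pos [592.4 218.1 371.4] rot [-3.141e+00  1.000e-03  1.790e-01] F [-0.2  0.9 -0.7] op 0.998 rows needed 2.46
[[0.0, 0.0, 0.0187], [-0.0, 0.0, -0.0], 1]
[[0.0, 0.0, 0.0374], [-0.0, 0.0, -0.0], 1]
[[0.0, 0.0, 0.0561], [-0.0, 0.0, -0.001], 1]
[[0.0001, 0.0, 0.0748], [-0.0, 0.0, -0.001], 1]
[[0.0001, 0.0001, 0.0934], [-0.0, 0.001, -0.001], 1]
```

>>> send_rows:
  plan:
    - [[0, 0, 0.02], [0, 0, 0], 1]
    - [[0, 0, 0.044], [0, 0, 0], 1]
    - [[0, 0, 0.068], [0, 0, 0], 1]
    - [[0, 0, 0.086], [0, 0, 0], 1]
    - [[0, 0, 0.0935], [0, 0, 0], 1]

```text
clock: 22.23
eef_pos: [591.1, 218.4, 274.9]
tcp_rot: [3.141, 0.004, 0.18]
contact_force: [-0.7, -0.5, -0.6]
opening: 0.998
```

```bash
python3 - <<'E'
from mv import *
to(rw([1.3,0,278]),RY,0,n=2)
E
```

```text
t 22.23 pos [591.1 218.4 274.9] rot [3.141 0.004 0.18 ] F [-0.7 -0.5 -0.6] op 0.998 rows needed 1
[[0.0006, 0.0003, -0.0016], [0.0, 0.002, -0.0], 0]
[[0.0012, 0.0006, -0.0031], [0.0, 0.004, -0.0], 0]
[[0.0012, 0.0006, -0.0031], [0.0, 0.004, -0.0], 0]
[[0.0012, 0.0006, -0.0031], [0.0, 0.004, -0.0], 0]
[[0.0012, 0.0006, -0.0031], [0.0, 0.004, -0.0], 0]
```

>>> send_rows:
  plan:
    - [[0.001, 0.0005, -0.0015], [0, 0.002, 0], 1]
    - [[0.001, 0.0005, -0.003], [0, 0.004, 0], 0.6]
    - [[0.001, 0.0005, -0.003], [0, 0.004, 0], 0.2]
    - [[0.001, 0.0005, -0.003], [0, 0.004, 0], -0.2]
    - [[0.001, 0.0005, -0.003], [0, 0.004, 0], -0.3]

```text
clock: 22.65
eef_pos: [592.7, 218.3, 279.2]
tcp_rot: [-3.141, -0.002, 0.18]
contact_force: [0.5, -0.5, 0.7]
opening: 0.454
```

>>> send_rows:
  plan:
    - [[0, 0, 0], [0, 0, 0], -0.5]
    - [[0, 0, 0], [0, 0, 0], -1]
    - [[0, 0, 0], [0, 0, 0], -1]
    - [[0, 0, 0], [0, 0, 0], -1]
    - [[0, 0, 0], [0, 0, 0], -1]
  squeeze: 60

```text
clock: 23.07
eef_pos: [592.6, 218.4, 280.2]
tcp_rot: [-3.141, -0.002, 0.18]
contact_force: [-3.1, 0.3, 5.3]
opening: 0.175
```

```bash
python3 - <<'E'
from mv import *
s=status.sense();Rm=rotz(-RY)
print((Rm@(s['eef_pos']-RIG)).round(2),(Rm@s['contact_force']).round(2),s['opening'],s['tcp_rot'])
E
```

```text
[  1.63   0.32 280.22] [-2.95  0.88  5.33] 0.17540108599019422 [-3.14110403e+00 -1.98302413e-03  1.79715856e-01]
```

Gripped: opening 0.175, and the bar is still at its lower stop. Now pulling straight up slowly, with a reference TCP of z = 280.2 and a target of about 303.9.

>>> send_rows:
  plan:
    - [[0, 0, -0.002], [0, 0, 0], -1]
    - [[0, 0, -0.004], [0, 0, 0], -1]
    - [[0, 0, -0.006], [0, 0, 0], -1]
    - [[0, 0, -0.008], [0, 0, 0], -1]
    - [[0, 0, -0.01], [0, 0, 0], -1]

```text
clock: 23.48
eef_pos: [592.6, 218.4, 290.0]
tcp_rot: [-3.141, -0.002, 0.18]
contact_force: [2.5, 0.2, -6.7]
opening: 0.174
```

>>> send_rows:
  plan:
    - [[0, 0, -0.002], [0, 0, 0], -1]
    - [[0, 0, -0.004], [0, 0, 0], -1]
    - [[0, 0, -0.006], [0, 0, 0], -1]
    - [[0, 0, -0.008], [0, 0, 0], -1]
    - [[0, 0, -0.01], [0, 0, 0], -1]

```text
clock: 23.9
eef_pos: [592.5, 218.4, 300.1]
tcp_rot: [-3.141, -0.002, 0.18]
contact_force: [2.1, 1.6, -7.3]
opening: 0.175
```

>>> send_rows:
  plan:
    - [[0, 0, 0], [0, 0, 0], -1]
    - [[0, 0, 0], [0, 0, 0], -1]
    - [[0, 0, 0], [0, 0, 0], -1]
    - [[0, 0, 0], [0, 0, 0], -1]
    - [[0, 0, 0], [0, 0, 0], -1]

```text
clock: 24.32
eef_pos: [592.6, 218.4, 300.1]
tcp_rot: [-3.141, -0.002, 0.18]
contact_force: [2.2, 1.3, -5.9]
opening: 0.174
```

>>> send_rows:
  plan:
    - [[0, 0, -0.001], [0, 0, 0], -1]
    - [[0, 0, -0.002], [0, 0, 0], -1]
    - [[0, 0, -0.003], [0, 0, 0], -1]
    - [[0, 0, -0.0038], [0, 0, 0], -1]
    - [[0, 0, -0.0038], [0, 0, 0], -1]

```text
clock: 24.73
eef_pos: [592.6, 218.4, 304.1]
tcp_rot: [-3.141, -0.002, 0.18]
contact_force: [2.0, 1.1, -7.5]
opening: 0.178
```

```bash
python3 - <<'E'
from mv import *
f=[];z=[]
for n in("side","top"):
    a=[]
    for _ in range(6):
        a.append(viewer.grab_frame(n).astype(float)); s=status.sense(); f.append(s['contact_force'][2]); z.append(s['eef_pos'][2])
    np.save(n+"end.npy",np.mean(a,0))
print(np.mean(f),np.std(f),np.mean(z),np.std(z),s['eef_pos'],s['opening'],s['clock'])
crop(np.load("topend.npy").clip(0,255).astype(np.uint8),80,110,200,100,4,"pics/top16.png")
crop(np.load("sideend.npy").clip(0,255).astype(np.uint8),180,200,110,150,4,"pics/side16.png")
E
```

```text
-6.9668536769867595 0.5978523677736282 303.88109865910553 0.043615033732174825 [592.55176785 218.36061152 303.8359377 ] 0.17462075953451128 25.3333
```

View pics/top16.png

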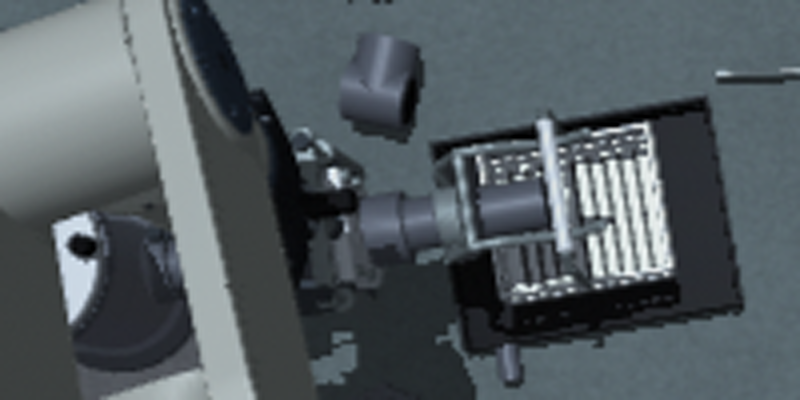

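View pics/side16.png

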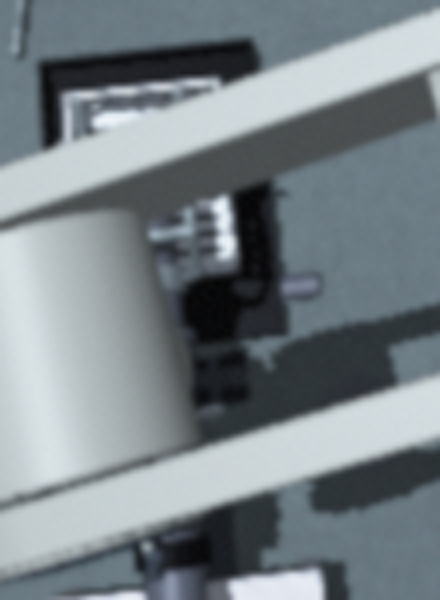

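The basket still hangs undisturbed. To check the lift independently, I'll measure how far the bar's visible front end moved in the top image.

```bash
python3 - <<'E'
from mv import *
a=np.load("topavg.npy").mean(2);b=np.load("topend.npy").mean(2)
for nme,g in(("before",a),("after",b)):
    print(nme)
    for v in range(155,166): print(v,*["%4d"%x for x in g[v,160:176]])
for d in (0,20,23.7,27): print(d,proj('top',[rw([1.6,-40,284+d]),rw([1.6,-40,266+d])]).round(2).tolist())
E
```

```text
before
155  173  144   87  212  209  115   63   62  145  118   72   90   98   99   99   98
156  172  178  102  211  214  119   71   72   71   58   64   90   95   97   99   99
157  173  189  107  106  210  133   78   73   65   62   69   84   95   99   99   97
158  172  187  100   89  215  136   51   41   33   27   49   70   95   92   83   80
159   98   95   50   27   58   37   24   26   28   18   13   47   72   77   78   79
160   28   30   26   25   26   25   25   26   27   20   10   35   75   82   83   84
161   24   25   25   26   26   26   26   27   26   21   11   21   79   89   90   90
162   25   25   25   25   26   26   26   27   27   23   12   21   82   93   95   94
163   25   26   25   23   23   20   18   14   12   10    6   22   89  100  100  101
164   18   15   13    9    9    8    6    5    5   16   44   94  107  109  110  110
165    7    6    6   10   26   23   80   73   73   74   99  109  113  116  120  122
after
155   64   89  106  213  207  113   62   61  144  116   71   89   97   97   98   96
156   60   81   92  110  194  117   71   71   70   57   63   90   93   96   97 
[... 221 characters left out ...]
   33   51   66   74   76   77   78
160    7    7   23   26   26   25   26   17    9   32   71   80   81   81   83   83
161    8    9   10   10   22   25   22   17    7   30   78   86   88   88   88   89
162    8    6    7    5    7   11    9    7    5   46   86   93   93   93   93   93
163    5    4    5    5    4   40   39   33   49   55   91   98   99  100   99   99
164   23   21   28   27   54  101  107   81   75   66   99  106  107  108  108  109
165   49   41   41   37   30   46  118   87   76   75  101  110  112  115  119  120
0 [[169.27, 159.87], [170.94, 160.83]]
20 [[167.34, 158.76], [169.08, 159.76]]
23.7 [[166.97, 158.55], [168.72, 159.56]]
27 [[166.65, 158.37], [168.41, 159.38]]
```

The bar end shifted 2.25 px against 2.22 px expected for a 23.7 mm lift, so the grip didn't slip. Handing in.

```bash
python3 - <<'E'
from rig import status, job
s=status.sense();print(s['clock'],s['eef_pos'],s['contact_force'],s['opening'])
print(job.sign_off())
E
```

```text
25.3333 [592.55176785 218.36061152 303.8359377 ] [ 1.98880908  0.56647663 -7.37721242] 0.17462075953451128
the job is handed in; nothing more can be done
None
```

The basket hangs on both prongs under the spout. The arm is still gripping the T-handle with the gate raised 23.7 mm, to the clip's mid-height. I handed the job in at 25.3 s; no verdict is reported.

- **Basket:** I gripped it by the bar and lowered it onto the hook until its weight came off the gripper. In the top view after release, the bar ends and rim corners were within about 1 px of the predicted level hang. It looked unchanged after the gate was raised.
- **Clip height:** The pictures alone gave only about 302 ± 4 mm. I then touched the clip's top lightly with the fingertips on both sides of the scale plate, at about 15 N or less. I checked the fingertip length against the plate's known 332 mm top. That put the clip's top at 301.2 mm and its mid-height at 298.7 mm, 23.7 mm above the shut pointer. This agrees with the low end of the camera estimate.
- **Gate:** The tool rose 23.7 mm. The bar's front end moved 2.25 px in the top view, against 2.22 px expected. The holding force averaged about 7.0 N, against about 7.4 N expected.

**Not confirmed:** the arm hid the pointer and clip from both cameras at the end, so I could not see them level. The height rests on the touch measurement, the tool's rise and the bar's image shift.

The bystanders I could see in the last pictures stood where they were. Nothing else was touched except the clip and scale plate, which are fixed.

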